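# Snap the cleaned weighing deck back onto the bench scale

### The job

The bench scale's metal weighing deck was taken off for cleaning and lies on the foam sheet. Lay it back over the scale's four snap studs, upright bottle holder uppermost, and press it down a corner or two at a time, keeping it nearly level, until every stud has clicked through and the deck sits fully home and loose of your hand. Feel your way: never lean on it with more than about 20 N, because that drives the scale onto its overload stop, and leave the other things on the bench where they are.

Things in the scene. Friction and masses are not known exactly. Their poses are not given: they have to be found in the camera images.
- deck: Loose steel-grey deck, 0.35 to 0.5 kg: plate 180 (x) by 140 (y) by 6.5 mm with four 14 mm square holes at (+-70, +-50) mm. On its middle a square bottle holder, 46 by 46 mm outside along x and y, 4 mm walls, 30 mm high above the plate: grip it across two outer faces. Origin: centre of the plate's underside, z up. Starts on the foam sheet, underside 8 mm above the bench. Half a turn about z fits too.
- scale: White bench scale, fixed; housing 190 (x) by 160 (y) by 58 mm, dial on its -x face. Origin: centre of its underside on the bench, z up. Above it a dark steel carrier with four upright studs at (+-70, +-50) mm, 12 mm across, on 18 mm shoulders where the deck's underside rests when home. The carrier's height is set by a clamped column, not measured: shoulders 80 to 92 mm above the bench.
- pan (a joint): How far the carrier with studs and deck has sunk under load, m. 0 unloaded; with the deck on, a stiff damped spring: about 0.12 mm per N of push; above 3.1 mm (about 25 N) it is on its overload stop. All four studs at once need more than that; one stud needs roughly 9 to 16 N pressed close by, e.g. on the deck at (+-50, +-50) mm, most at first, then it gives way.
- clip0 (a joint): Spring clip of the stud at (+70, +50) mm of the scale: round nose, 5 mm radius, 3 mm out of the stud towards +x, centre 11 mm above the shoulder (tapered stud tip: 22.5 mm). 0 = out, about 0.002 m = pushed in by the hole's wall. Out before the deck comes, and again over the deck's top once clicked through. An unpressed deck rests on the noses, underside about 15 mm above the shoulders.
- clip1 (a joint): Spring clip of the stud at (-70, +50) mm of the scale: round nose, 5 mm radius, 3 mm out of the stud towards -x, centre 11 mm above the shoulder (tapered stud tip: 22.5 mm). 0 = out, about 0.002 m = pushed in by the hole's wall. Out before the deck comes, and again over the deck's top once clicked through. An unpressed deck rests on the noses, underside about 15 mm above the shoulders.
- clip2 (a joint): Spring clip of the stud at (-70, -50) mm of the scale: round nose, 5 mm radius, 3 mm out of the stud towards -x, centre 11 mm above the shoulder (tapered stud tip: 22.5 mm). 0 = out, about 0.002 m = pushed in by the hole's wall. Out before the deck comes, and again over the deck's top once clicked through. An unpressed deck rests on the noses, underside about 15 mm above the shoulders.
- clip3 (a joint): Spring clip of the stud at (+70, -50) mm of the scale: round nose, 5 mm radius, 3 mm out of the stud towards +x, centre 11 mm above the shoulder (tapered stud tip: 22.5 mm). 0 = out, about 0.002 m = pushed in by the hole's wall. Out before the deck comes, and again over the deck's top once clicked through. An unpressed deck rests on the noses, underside about 15 mm above the shoulders.
- foam: White foam sheet 210 by 170 by 8 mm lying fixed on the bench; origin: centre of its underside. The deck starts on it.
- weight: Bystander, to be left alone: a small brass weight, upright cylinder 26 mm across, 30 mm high, standing between scale and foam. Origin: on its axis, at its underside.
- amber: Bystander, to be left alone: amber glass bottle, 56 mm across, 130 mm high. Origin: on its axis, at its underside.
- jar: Bystander, to be left alone: glass jar with steel cap, 72 mm across, 90 mm high. Origin: on its axis, at its underside.
- tin: Bystander, to be left alone: green tin, 76 mm across, 75 mm high. Origin: on its axis, at its underside.
- cup: Bystander, to be left alone: white ceramic cup, 72 mm across, 70 mm high. Origin: on its axis, at its underside.
- spoon: Bystander, to be left alone: spoon 170 mm long lying flat. Origin: middle of its length, at its underside.
- stopper: Bystander, to be left alone: cork stopper standing upright, 28 mm across, 28 mm high. Origin: on its axis, at its underside.
Not all that is in view belongs to the job. What is shaped like the deck but orange is not meant.

How it is judged:
By the outcome, as a careful person would: the job done as asked, in the order asked, and still so for the second after the job is handed in, with the robot touching nothing.
It also fails if it takes over 72 s, if anything falls off the work surface, if the arm or the gripper's body presses on something with over 40 N, if the wrist force passes 120 N, or if a joint passes its speed limit or range.

### The arm

A 6-joint arm with a two-finger parallel gripper is mounted at the origin on the work surface. World frame = base frame: x ahead of the robot, y to its left, z up, the work surface at z = 0. Lengths are in m, angles in rad, forces in N, time in s.
With the tool pointing down it reaches from about 0.375 to 0.975 m from the base axis. Payload 3.8 kg.
Tool frame: the origin (TCP) lies on the centre line of the jaws, within the pads' length; the fingertips stand 11 mm ahead of it and the grasp point (between the pads) lies 8 mm behind it; z points along the fingers, y is the direction in which the jaws open and shut (so a half turn about z gives the same grasp; the last joint's range is limited). The gripper opens to 88 mm and grips with 3 to 60 N. Pads are 18 mm wide; open, the fingers measure 123 mm over their backs; the gripper's body (75 mm by 187 mm) begins 45 mm behind the grasp point.
Start: joints at [1.254, 0.264, 1.604, -0, 1.274, -0.037], TCP at [0.186, 0.649, 0.25] pointing down, gripper open.
Joint ranges: [-2.63, 2.63], [-0.94, 2.18], [0.31, 2.57], [-1.31, 4.45], [0, 2.66], [-2.55, 2.55]. Speed limits (rad/s): [2.57, 2.57, 3.14, 3.14, 3.14, 3.14].

### API

Orientations are given as a unit quaternion [x, y, z, w].
In Python, from cell import env gives the robot as it stands.
- The arm moves only by the shell command python3 -m crank 'ROWS'. ROWS is JSON, a list of rows, each an object of numbers: "jaw": the gripper's target within -1 to 1 (fully open at 1, half-way at 0, shut at -1); "x", "y", "z": the shift along the tool's x, y, z in m; "yaw": the turn about the tool's z in rad. A call has exactly 10 rows; each row shifts and turns the pose as measured when the row begins, along the tool's axes as they then stand; what a row does not reach is not made up. A row lasts 1/12 s, in which the tool goes at most 41.7 mm and 7.16 degrees, less where a joint would pass 70% of its speed; a pose out of reach is approached as far as the arm can. A call is refused whole if a number of a shift passes 0.0417 or a number of a turn 0.125, either way. A call with a gripper value outside its range is refused whole. The fingers move at their own pace and stop on an object; the grip force is fixed at half the most. Time passes only in rows, so rows that do not move let the fingers close, or fill a call up. It gives the time, the measured TCP pose, the force and the opening at its end, in the units of the state.
- env.get_obs(): the state, without advancing time (a new reading comes with each control period).
- env.get_image(name): name is "scene" or "side" or "wrist"; returns a dict with "frame" (400x640x3 uint8, red, green, blue), "depth" (400x640 float32, m along the optical axis (not along the pixel's ray), 0 where there is no reading), "vertical_fov" (degrees; the focal length in pixels is half the picture's height over the tangent of half this angle, whatever the lens; pixels are square), "cx", "cy" (the principal point, pixels), "R" (3x3) and "t" (3): a world point X has camera coordinates R X + t; the wrist camera has in their place "hand_eye" (4x4, takes a point from camera to tool coordinates, whose origin is the TCP and whose axes are the flange's). Camera axes: x right, y down, z forward; pixel columns grow to the right and rows downward; lengths in m; the calibration is good to about 2 mm. A picture is of the moment at which its call begins: read the wrist's pose just before it.
- env.close_job(): hands the job in, once; it reports no verdict.
The state is a dict: "t": time; "joint_positions": joint angles; "qd": joint speeds; "tau": joint torques, N m; "tcp_pos": TCP position; "tcp_rot": TCP orientation; "contact_force": force on the tool from outside, world axes, zero at the start; "wrist_torque": the same for the moment, N m; "opening": finger opening in m.
Only numpy, scipy, OpenCV 4.12 (cv2) and the standard library are available. Lean on these libraries where they do the work, as an engineer would, in place of code of your own. Each camera call takes 0.05 s, during which the arm holds its last target. There are 200 camera calls.

## Working session

There is one attempt and no reset: what is moved stays moved. The work goes in short steps, Python scripts to look and compute and a shell command to move; the robot and the scene stay as the last step left them, time stands still between calls to the robot, and variables do not carry over. Pictures are saved under pics/ and viewed, about 8 in all and at most 12, crops included, and the job is handed in when it is done.

```bash
ls; mkdir -p pics; cat > h.py <<'E'
import numpy as np, cv2
from cell import env
from scipy.spatial.transform import Rotation as Ro
def cam(name):
    o=env.get_obs(); d=env.get_image(name)
    f=200/np.tan(np.radians(d["vertical_fov"])/2)
    if "R" in d: R=np.array(d["R"]);t=np.array(d["t"]); M=np.eye(4);M[:3,:3]=R.T;M[:3,3]=-R.T@t
    else:
        T=np.eye(4);T[:3,:3]=Ro.from_quat(o["tcp_rot"]).as_matrix();T[:3,3]=o["tcp_pos"];M=T@np.array(d["hand_eye"])
    return dict(im=d["frame"],dep=d["depth"],f=f,cx=d["cx"],cy=d["cy"],M=M)
def ray(c,u,v):
    r=c["M"][:3,:3]@np.array([(u-c["cx"])/c["f"],(v-c["cy"])/c["f"],1]);return c["M"][:3,3],r
def onz(c,u,v,z):
    o,r=ray(c,u,v);return o+r*(z-o[2])/r[2]
def dpt(c,u,v):
    o,r=ray(c,u,v);return o+r*c["dep"][int(round(v)),int(round(u))]
def cloud(c):
    v,u=np.mgrid[0:400,0:640];z=c["dep"]
    P=np.stack([(u-c["cx"])/c["f"]*z,(v-c["cy"])/c["f"]*z,z],-1)
    return P@c["M"][:3,:3].T+c["M"][:3,3]
def save(n,im): cv2.imwrite("pics/"+n,im[...,::-1])
def st():
    o=env.get_obs();print("t",o["t"],"tcp",np.round(o["tcp_pos"],4),"rot",np.round(o["tcp_rot"],4),"F",np.round(o["contact_force"],2),"M",np.round(o["wrist_torque"],2),"op",np.round(o["opening"],4),"q",np.round(o["joint_positions"],3))
E
python3 - <<'E'
from h import *
st()
cs=[cam(n) for n in("scene","side","wrist")]
import pickle;pickle.dump(cs,open("c0.pkl","wb"))
save("a.png",cv2.resize(np.hstack([cs[0]["im"]]),(800,500)))
save("b.png",np.vstack([cv2.resize(c["im"],(480,300)) for c in cs[1:]]))
for c in cs: print(c["f"],c["cx"],c["cy"],np.round(c["M"],3).tolist(),(c["dep"]>0).mean())
E
```

```text
pics
t 0.0 tcp [0.1862 0.6481 0.2484] rot [ 1.395e-01  9.902e-01 -1.100e-03 -2.000e-04] F [ 0.78 -0.59  0.  ] M [-0.02 -0.   -0.02] op 0.0882 q [ 1.254  0.265  1.605  0.     1.274 -0.037]
497.86139998530825 317.1335062804854 203.50850706152016 [[0.673, 0.431, -0.601, 1.29], [0.739, -0.416, 0.53, -0.655], [-0.021, -0.801, -0.599, 0.818], [0.0, 0.0, 0.0, 1.0]] 0.993578125
394.28462502224073 313.60599670112396 199.66385920863624 [[0.762, -0.484, 0.43, 0.067], [-0.647, -0.587, 0.486, -0.512], [0.017, -0.649, -0.761, 0.886], [0.0, 0.0, 0.0, 1.0]] 0.99609375
352.5047747969344 320.6708170449923 203.20119900307452 [[0.275, 0.92, 0.279, 0.114], [0.961, -0.263, -0.082, 0.67], [-0.002, 0.291, -0.957, 0.383], [0.0, 0.0, 0.0, 1.0]] 0.99597265625
```

View pics/a.png

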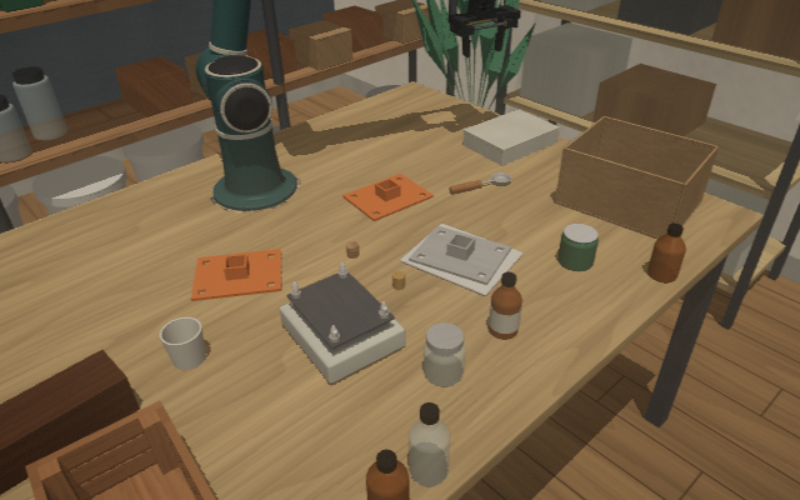

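View pics/b.png

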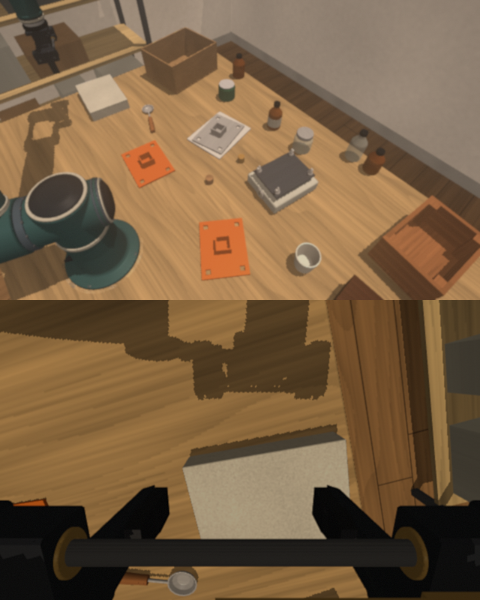

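The steel-grey deck is at (462,256) in the 800x500 scene view, on the white foam. The shapes at (388,196) and (237,272) are orange decoys. The scale is at (342,325). The small cylinders at (352,249) and (399,281) are the stopper and the weight. Next I'll measure from both fixed views.

```bash
python3 - <<'E'
from h import *
import pickle;cs=pickle.load(open("c0.pkl","rb"))
c=cs[0]
print("deck approx",dpt(c,445*.8,262*.8),"scale",dpt(c,342*.8,305*.8))
d0=dpt(c,445*.8,262*.8)[:2];s0=dpt(c,342*.8,305*.8)[:2]
for n,c in zip("scene side".split(),cs):
    P=cloud(c);im=c["im"].astype(int);hsv=cv2.cvtColor(c["im"],cv2.COLOR_RGB2HSV)
    near=np.hypot(P[...,0]-d0[0],P[...,1]-d0[1])<0.16
    for nm,m in (("foamdeck",near&(P[...,2]>.005)&(P[...,2]<.06)&(hsv[...,1]<60)),("plate",near&(P[...,2]>.011)&(P[...,2]<.02)&(hsv[...,1]<60)),("holder",near&(P[...,2]>.04)&(P[...,2]<.06)&(hsv[...,1]<60))):
        Q=P[m]; 
        if len(Q)<10: print(n,nm,len(Q));continue
        print(n,nm,len(Q),cv2.minAreaRect((Q[:,:2]*1000).astype(np.float32)),np.median(Q[:,2]),"val",np.median(hsv[m],0))
    near=np.hypot(P[...,0]-s0[0],P[...,1]-s0[1])<0.14
    h,e=np.histogram(P[near][:,2],np.arange(-.01,.13,.005));print(dict(zip(np.round(e,3).tolist(),h.tolist())))
    m=near&(P[...,2]>.065)&(P[...,2]<.085)&(hsv[...,2]<110);Q=P[m]
    print(n,"carrier",len(Q),cv2.minAreaRect((Q[:,:2]*1000).astype(np.float32)),np.median(Q[:,2]))
    m=(near&(P[...,2]>.094)&(P[...,2]<.13)).astype(np.uint8)
    k,l,s,ce=cv2.connectedComponentsWithStats(m)
    for i in range(1,k):
        if s[i,4]>5: Q=P[l==i];print("stud",s[i],np.round(np.median(Q,0),4),"top",Q[:,2].max())
    # others
    for i,(u,v) in enumerate([]): pass
c=cs[0]
for nm,u,v in [("weight",399,276),("stopper",352,245),("amber",508,300),("jar",444,335),("tin",578,235),("cup",183,325),("spoon",480,185)]:
    print(nm,np.round(dpt(c,u*.8,v*.8),3))
save("c.png",np.hstack([cv2.resize(cs[0]["im"][160:320,210:430],(400,291),interpolation=2),cv2.resize(cs[1]["im"][130:290,220:440],(400,291),interpolation=2)]))
E
```

```text
deck approx [0.57606494 0.11058141 0.01530776] scale [ 1.28950442 -0.65505292  0.81780957]
scene foamdeck 2818 ((578.430419921875, 159.234130859375), (209.84988403320312, 173.06033325195312), 12.021936416625977) 0.012911673962879344 val [ 18.  32. 157.]
scene plate 1634 ((578.505859375, 155.33554077148438), (192.05223083496094, 161.25074768066406), 15.677586555480957) 0.013579603483193758 val [ 18.  32. 156.]
scene holder 98 ((573.5657958984375, 161.6483154296875), (47.69929504394531, 51.868770599365234), 17.65407943725586) 0.04308309233923319 val [ 18.  34. 139.]
{-0.01: 0, -0.005: 0, 0.0: 0, 0.005: 0, 0.01: 0, 0.015: 0, 0.02: 0, 0.025: 0, 0.03: 0, 0.035: 0, 0.04: 0, 0.045: 0, 0.05: 0, 0.055: 0, 0.06: 0, 0.065: 0, 0.07: 0, 0.075: 0, 0.08: 0, 0.085: 0, 0.09: 0, 0.095: 0, 0.1: 0, 0.105: 0, 0.11: 0, 0.115: 0, 0.12: 0, 0.125: 0}
scene carrier 0 ((0.0, 0.0), (0.0, 0.0), 0.0) nan
side foamdeck 2487 ((570.096923828125, 158.50164794921875), (205.32518005371094, 166.09616088867188), 12.681097984313965) 0.012993954431453014 val [ 14.  51. 174.]
side plate 1539 ((565.6473388671875, 153.87112426757812), (194.57257080078125, 155.1914825439453), 17.204544067382812) 0.013620666095105705 val [ 14.  50. 174.]
side holder 84 ((568.2367553710938, 161.41189575195312), (49.453800201416016, 47.43745803833008), 19.276256561279297) 0.04307702420970527 val [ 14.  51. 150.]
{-0.01: 0, -0.005: 0, 0.0: 0, 0.005: 0, 0.01: 0, 0.015: 0, 0.02: 0, 0.025: 0, 0.03: 0, 0.035: 0, 0.04: 0, 0.045: 0, 0.05: 0, 0.055: 0, 0.06: 0, 0.065: 0, 0.07: 0, 0.075: 0, 0.08: 0, 0.085: 0, 0.09: 0, 0.095: 0, 0.1: 0, 0.105: 0, 0.11: 0, 0.115: 0, 0.12: 0, 0.125: 0}
side carrier 0 ((0.0, 0.0), (0.0, 0.0), 0.0) nan
weight [0.552 0.001 0.024]
stopper [ 0.406 -0.003  0.028]
amber [0.796 0.041 0.089]
jar [ 0.781 -0.106  0.091]
tin [0.754 0.318 0.073]
cup [ 0.414 -0.399  0.054]
spoon [0.405 0.415 0.005]
  return _methods._mean(a, axis=axis, dtype=dtype,
  ret = ret.dtype.type(ret / rcount)
```

View pics/c.png

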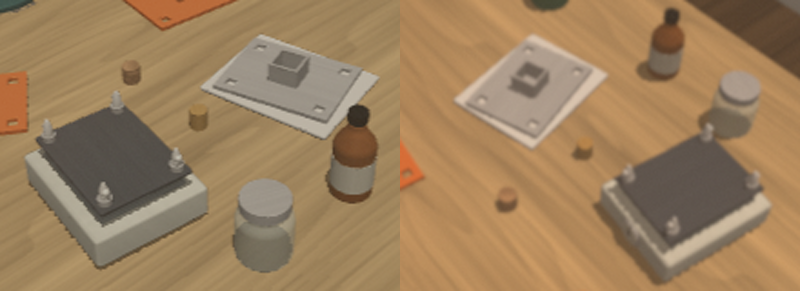

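The crops confirm it: the grey deck with its holder is on the white foam (left crop (290,75), right crop (530,78)). The studs stand on the dark carrier. My scale guess landed on a pixel with no depth, so I'll redo it.

```bash
python3 - <<'E'
from h import *
import pickle;cs=pickle.load(open("c0.pkl","rb"))
# stud tips picked in crops -> full px
A=[(46,122),(115,93),(176,150),(104,184)]; B=[(628,168),(707,127),(754,175),(673,220)]
sa=220/400;
A=[(210+u*sa,160+v*sa) for u,v in A]; B=[(220+(u-400)*sa,130+v*sa) for u,v in B]
def tri(p,q):
    o1,r1=ray(cs[0],*p);o2,r2=ray(cs[1],*q)
    k=np.linalg.lstsq(np.c_[r1,-r2],o2-o1,rcond=None)[0];a=o1+r1*k[0];b=o2+r2*k[1];return (a+b)/2,np.linalg.norm(a-b)
# A order: left, back, right, front ; match by geometry: try all
for i,p in enumerate(A):
    for j,q in enumerate(B):
        x,e=tri(p,q)
        if e<.008 and .08<x[2]<.13: print(i,j,np.round(x,4),round(e,4))
for c in cs[:2]:
    P=cloud(c);hsv=cv2.cvtColor(c["im"],cv2.COLOR_RGB2HSV);near=np.hypot(P[...,0]-.6,P[...,1]+.13)<.15
    m=near&(hsv[...,2]<90)&(P[...,2]>.06)&(P[...,2]<.11);Q=P[m];print(len(Q),np.median(Q,0),cv2.minAreaRect((Q[:,:2]*1000).astype(np.float32)))
    m=(near&(P[...,2]>np.median(Q[:,2])+.01)&(hsv[...,2]>90)&(P[...,2]<.14)).astype(np.uint8)
    k,l,s,ce=cv2.connectedComponentsWithStats(m)
    for i in range(1,k):
        if s[i,4]>5: q=P[l==i];print("stud",s[i],np.round(np.median(q,0),4),"top",q[:,2].max())
E
python3 -m crank '[{"x":-0.03,"y":-0.022,"yaw":-0.05,"jaw":1},{"x":-0.03,"y":-0.022,"yaw":-0.05},{"x":-0.033,"y":-0.02,"yaw":-0.05},{"x":-0.033,"y":-0.02,"yaw":-0.05},{"x":-0.034,"y":-0.018,"yaw":-0.05},{"x":-0.034,"y":-0.018,"yaw":-0.05},{"x":-0.034,"y":-0.016,"yaw":-0.05},{"x":-0.034,"y":-0.016,"yaw":-0.05},{"x":-0.034,"y":-0.014,"yaw":-0.05},{"x":-0.034,"y":-0.014,"yaw":-0.05}]'
```

```text
0 3 [ 0.5098 -0.217   0.1027] 0.0012
1 0 [ 0.523  -0.118   0.1026] 0.0013
2 1 [ 0.6622 -0.136   0.103 ] 0.0031
3 2 [ 0.6487 -0.2349  0.1023] 0.0046
2585 [ 0.59561833 -0.18196201  0.07881558] ((590.5276489257812, -179.39627075195312), (126.39329528808594, 171.06539916992188), 82.16605377197266)
stud [271 210   6   9  37] [ 0.5287 -0.121   0.0993] top 0.11091213804936373
stud [233 226   6   9  40] [ 0.5154 -0.2195  0.0997] top 0.10845459560355342
stud [305 241   6  11  44] [ 0.6674 -0.1398  0.0996] top 0.11115248235728692
stud [264 260   7  11  47] [ 0.6548 -0.2379  0.1007] top 0.11136198269893127
32 [ 0.50938099 -0.21562124  0.07791905] ((571.9752197265625, -180.5147705078125), (120.3975601196289, 143.27960205078125), 81.8553466796875)
stud [385 198   7   9  33] [ 0.6578 -0.1402  0.0995] top 0.10935369235344006
stud [342 221   6   7  32] [ 0.5193 -0.121   0.1003] top 0.1101164078052852
stud [410 224   8   8  35] [ 0.645  -0.2377  0.0995] top 0.11054301202539041
stud [367 249   6  10  36] [ 0.506  -0.2205  0.1007] top 0.1114449614169093invalid input
```

```bash
python3 -m crank '[{"x":-0.03,"y":-0.022,"z":0,"yaw":-0.05,"jaw":1},{"x":-0.03,"y":-0.022,"z":0,"yaw":-0.05,"jaw":1},{"x":-0.033,"y":-0.02,"z":0,"yaw":-0.05,"jaw":1},{"x":-0.033,"y":-0.02,"z":0,"yaw":-0.05,"jaw":1},{"x":-0.034,"y":-0.018,"z":0,"yaw":-0.05,"jaw":1},{"x":-0.034,"y":-0.018,"z":0,"yaw":-0.05,"jaw":1},{"x":-0.034,"y":-0.016,"z":0,"yaw":-0.05,"jaw":1},{"x":-0.034,"y":-0.016,"z":0,"yaw":-0.05,"jaw":1},{"x":-0.034,"y":-0.014,"z":0,"yaw":-0.05,"jaw":1},{"x":-0.034,"y":-0.014,"z":0,"yaw":-0.05,"jaw":1}]'
```

```text
t: 0.98
tcp_pos: [0.5028, 0.4516, 0.2433]
tcp_rot: [-0.128, 0.992, -0.002, -0.004]
contact_force: [0.7, 0.6, 0.7]
opening: 0.0881
```

```bash
python3 -m crank '[{"x":0.001,"y":-0.036,"z":0,"yaw":0,"jaw":1},{"x":0.001,"y":-0.036,"z":0,"yaw":0,"jaw":1},{"x":0.001,"y":-0.036,"z":0,"yaw":0,"jaw":1},{"x":0.001,"y":-0.036,"z":0,"yaw":0,"jaw":1},{"x":0.001,"y":-0.036,"z":0,"yaw":0,"jaw":1},{"x":0.001,"y":-0.036,"z":0,"yaw":0,"jaw":1},{"x":0.001,"y":-0.036,"z":0,"yaw":0,"jaw":1},{"x":0.001,"y":-0.036,"z":0,"yaw":0,"jaw":1},{"x":0,"y":-0.01,"z":0,"yaw":0,"jaw":1},{"x":0,"y":0,"z":0,"yaw":0,"jaw":1}]'
cat > deck.py <<'E'
from h import *
import sys
st(); c=cam("wrist"); P=cloud(c)
save(sys.argv[1],c["im"])
near=np.hypot(P[...,0]-.571,P[...,1]-.161)<.14
hz=np.median(P[near&(P[...,2]>.04)&(P[...,2]<.05)][:,2]) if (near&(P[...,2]>.04)&(P[...,2]<.05)).any() else np.nan
m=near&(P[...,2]>.04)&(P[...,2]<.052);Q=P[m]
print("holder",len(Q),hz,cv2.minAreaRect((Q[:,:2]*1000).astype(np.float32)))
for z0,z1 in((.012,.02),(.005,.0115)):
    m=near&(P[...,2]>z0)&(P[...,2]<z1);Q=P[m];print("layer",len(Q),np.median(Q[:,2]))
hsv=cv2.cvtColor(c["im"],cv2.COLOR_RGB2HSV);g=hsv[...,2]
for z in (.0145,):
    pl=near&(P[...,2]>.0115)&(P[...,2]<.02); print("plate val",np.median(hsv[pl],0),"foam",np.median(hsv[near&(P[...,2]<.0115)&(P[...,2]>.005)],0))
    # holes: below-plate pixels enclosed by plate
    full=cv2.morphologyEx(pl.astype(np.uint8),cv2.MORPH_CLOSE,np.ones((3,3),np.uint8))
    cn,hi=cv2.findContours(pl.astype(np.uint8),cv2.RETR_CCOMP,cv2.CHAIN_APPROX_NONE)
    for k,h in zip(cn,hi[0]):
        a=cv2.contourArea(k)
        if a>60:
            W=np.array([onz(c,u,v,z)[:2] for u,v in k[:,0]])*1000
            print("hole" if h[3]>=0 else "outer",a,cv2.minAreaRect(W.astype(np.float32)))
E
python3 deck.py w1.png
```

```text
t: 1.82
tcp_pos: [0.5792, 0.1443, 0.2351]
tcp_rot: [-0.126, 0.992, -0.005, -0.008]
contact_force: [0.2, 0.1, 0.1]
opening: 0.0882
t 1.8167 tcp [0.5792 0.1443 0.2351] rot [-0.1261  0.992  -0.0046 -0.0081] F [0.23 0.09 0.06] M [ 0.05 -0.02 -0.02] op 0.0882 q [ 0.207  0.138  1.781 -0.008  1.239 -1.614]
holder 824 0.04382052452231233 ((570.6682739257812, 162.6811981201172), (46.51734161376953, 45.9688606262207), 18.693254470825195)
layer 21606 0.01385965195079586
layer 8721 0.007291759795897468
plate val [ 16.  52. 141.] foam [ 24.  45. 164.]
outer 1185.5 ((573.6275024414062, 163.86578369140625), (35.017425537109375, 38.65446853637695), 18.726369857788086)
outer 23479.0 ((570.6757202148438, 162.52395629882812), (179.72940063476562, 139.62559509277344), 18.74822235107422)
hole 168.0 ((651.9127197265625, 137.3708953857422), (15.060739517211914, 16.129405975341797), 14.733874320983887)
hole 177.0 ((620.3179931640625, 231.68894958496094), (15.686034202575684, 16.137760162353516), 20.88576316833496)
hole 2592.5 ((574.5201416015625, 165.22340393066406), (57.04370880126953, 52.092193603515625), 18.716176986694336)
hole 236.0 ((520.4705200195312, 93.03507995605469), (15.676410675048828, 15.564128875732422), 18.748807907104492)
hole 241.5 ((488.4727478027344, 187.15382385253906), (14.82562255859375, 16.448593139648438), 14.555675506591797)
```

View pics/w1.png

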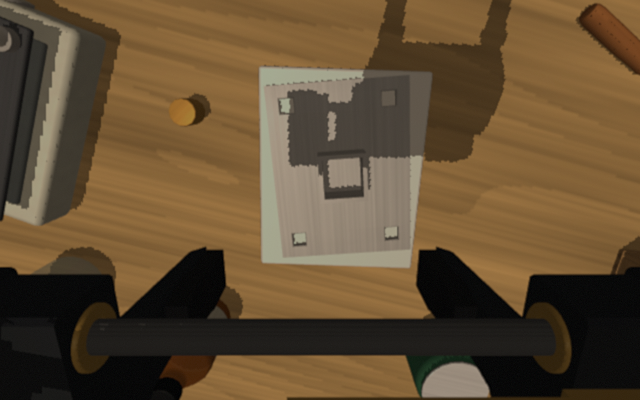

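The wrist view shows the deck's plate around (335,165), its holder at (343,173), and the brass weight at (183,111). All the measured sizes check out: plate 179.7x139.6, holder 46.5x46, tops at 14 and 44 mm. The deck is at (0.5707, 0.1626), yaw 18.7°.

```bash
cat > go.py <<'E'
from h import *
import sys
# go.py x y z toolXangle_deg
o=env.get_obs();R=Ro.from_quat(o["tcp_rot"]).as_matrix()
d=R.T@(np.array([float(a) for a in sys.argv[1:4]])-o["tcp_pos"])
a=np.degrees(np.arctan2(R[1,0],R[0,0]))
st();print("tool delta",np.round(d,4),"angle x",round(a%360,2),"yaw",round(-np.radians((float(sys.argv[4])-a+180)%360-180),4),"tool z",np.round(R[:,2],4))
E
python3 go.py .5707 .1626 .1 198.7
```

```text
t 1.8667 tcp [0.579  0.1451 0.235 ] rot [-0.1264  0.9919 -0.0046 -0.0082] F [ 0.28  0.33 -0.62] M [0.01 0.03 0.04] op 0.0882 q [ 0.208  0.138  1.781 -0.008  1.239 -1.613]
tool delta [0.0013 0.0199 0.135 ] angle x 194.52 yaw -0.073 tool z [-0.015  -0.0112 -0.9998]
```

```bash
python3 -m crank '[{"x":0,"y":0.004,"z":0.02,"yaw":-0.015,"jaw":1},{"x":0,"y":0.004,"z":0.025,"yaw":-0.015,"jaw":1},{"x":0,"y":0.004,"z":0.025,"yaw":-0.015,"jaw":1},{"x":0,"y":0.004,"z":0.025,"yaw":-0.015,"jaw":1},{"x":0,"y":0.004,"z":0.02,"yaw":-0.013,"jaw":1},{"x":0,"y":0,"z":0.01,"yaw":0,"jaw":1},{"x":0,"y":0,"z":0.01,"yaw":0,"jaw":1},{"x":0,"y":0,"z":0.01,"yaw":0,"jaw":1},{"x":0,"y":0,"z":0.0,"yaw":0,"jaw":1},{"x":0,"y":0,"z":0,"yaw":0,"jaw":1}]'; python3 go.py .5707 .1626 .03 198.7
```

```text
t: 2.7
tcp_pos: [0.5715, 0.1784, 0.0869]
tcp_rot: [-0.168, 0.986, -0.001, -0.005]
contact_force: [0.6, -0.6, -0.2]
opening: 0.0881
t 2.7 tcp [0.5715 0.1784 0.0869] rot [-0.1682  0.9857 -0.0012 -0.0048] F [ 0.59 -0.64 -0.18] M [ 0.02 -0.04 -0.02] op 0.0881 q [ 0.262  0.277  1.91  -0.002  0.965 -1.646]
tool delta [ 0.0054 -0.0146  0.057 ] angle x 199.37 yaw 0.0117 tool z [-0.009 -0.004 -1.   ]
```

```bash
python3 -m crank '[{"x":0.002,"y":-0.005,"z":0,"yaw":0.004,"jaw":1},{"x":0.002,"y":-0.005,"z":0,"yaw":0.004,"jaw":1},{"x":0.001,"y":-0.004,"z":0,"yaw":0.003,"jaw":1},{"x":0,"y":0,"z":0,"yaw":0,"jaw":1},{"x":0,"y":0,"z":0.01,"yaw":0,"jaw":1},{"x":0,"y":0,"z":0.01,"yaw":0,"jaw":1},{"x":0,"y":0,"z":0.008,"yaw":0,"jaw":1},{"x":0,"y":0,"z":0,"yaw":0,"jaw":1},{"x":0,"y":0,"z":0,"yaw":0,"jaw":1},{"x":0,"y":0,"z":0,"yaw":0,"jaw":1}]'; python3 go.py .5707 .1626 .03 198.7
```

```text
t: 3.53
tcp_pos: [0.5748, 0.1612, 0.0606]
tcp_rot: [-0.161, 0.987, -0.001, -0.001]
contact_force: [-0.3, -0.1, 0.1]
opening: 0.0882
t 3.5333 tcp [0.5748 0.1612 0.0606] rot [-1.608e-01  9.870e-01 -1.000e-03 -9.000e-04] F [-0.33 -0.06  0.07] M [ 0.07 -0.01  0.02] op 0.0882 q [ 0.233  0.303  1.934 -0.002  0.907 -1.66 ]
tool delta [0.0034 0.0027 0.0306] angle x 198.5 yaw -0.0035 tool z [-0.0014 -0.0022 -1.    ]
```

```bash
python3 -m crank '[{"x":0.002,"y":0.002,"z":0.004,"yaw":0,"jaw":1},{"x":0.002,"y":0.001,"z":0.006,"yaw":0,"jaw":1},{"x":0,"y":0,"z":0.006,"yaw":0,"jaw":1},{"x":0,"y":0,"z":0.005,"yaw":0,"jaw":1},{"x":0,"y":0,"z":0.004,"yaw":0,"jaw":1},{"x":0,"y":0,"z":0.003,"yaw":0,"jaw":1},{"x":0,"y":0,"z":0.002,"yaw":0,"jaw":1},{"x":0,"y":0,"z":0,"yaw":0,"jaw":1},{"x":0,"y":0,"z":0,"yaw":0,"jaw":1},{"x":0,"y":0,"z":0,"yaw":0,"jaw":1}]'; python3 go.py .5707 .1626 .03 198.7
```

```text
t: 4.37
tcp_pos: [0.5692, 0.1634, 0.0269]
tcp_rot: [-0.161, 0.987, -0.001, -0.001]
contact_force: [-0.4, -0.3, 0.0]
opening: 0.0878
t 4.3667 tcp [0.5692 0.1634 0.0269] rot [-1.612e-01  9.869e-01 -9.000e-04 -1.300e-03] F [-0.37 -0.32  0.01] M [ 0.04  0.02 -0.05] op 0.0878 q [ 0.238  0.341  1.959 -0.002  0.844 -1.655]
tool delta [-0.0012 -0.0012 -0.0031] angle x 198.55 yaw -0.0026 tool z [-0.0022 -0.0023 -1.    ]
```

```bash
python3 -m crank '[{"x":-0.001,"y":-0.001,"z":-0.002,"yaw":-0.002,"jaw":1},{"x":0,"y":0,"z":0,"yaw":0,"jaw":1},{"x":0,"y":0,"z":0,"yaw":0,"jaw":-1},{"x":0,"y":0,"z":0,"yaw":0,"jaw":-1},{"x":0,"y":0,"z":0,"yaw":0,"jaw":-1},{"x":0,"y":0,"z":0,"yaw":0,"jaw":-1},{"x":0,"y":0,"z":0,"yaw":0,"jaw":-1},{"x":0,"y":0,"z":0,"yaw":0,"jaw":-1},{"x":0,"y":0,"z":0,"yaw":0,"jaw":-1},{"x":0,"y":0,"z":0,"yaw":0,"jaw":-1}]'; python3 go.py .5707 .1626 .03 198.7
```

```text
t: 5.2
tcp_pos: [0.572, 0.1629, 0.0307]
tcp_rot: [-0.162, 0.987, -0.001, 0.0]
contact_force: [-0.5, -0.3, 0.1]
opening: 0.0456
t 5.2 tcp [0.572  0.1629 0.0307] rot [-1.623e-01  9.867e-01 -9.000e-04  3.000e-04] F [-0.51 -0.26  0.08] M [ 0.06 -0.06  0.1 ] op 0.0456 q [ 0.237  0.338  1.954 -0.002  0.849 -1.659]
tool delta [0.0013 0.0002 0.0007] angle x 198.68 yaw -0.0004 tool z [ 8.0e-04 -1.6e-03 -1.0e+00]
```

Gripped (opening 45.6 mm). With the deck in hand the wrist camera would be blind, so I'll release it, measure the scale from above first, and come back.

```bash
python3 -m crank '[{"x":0,"y":0,"z":0,"yaw":0,"jaw":1},{"x":0,"y":0,"z":0,"yaw":0,"jaw":1},{"x":0,"y":0,"z":0,"yaw":0,"jaw":1},{"x":0,"y":0,"z":0,"yaw":0,"jaw":1},{"x":0,"y":0,"z":-0.01,"yaw":0,"jaw":1},{"x":0,"y":0,"z":-0.035,"yaw":0,"jaw":1},{"x":0,"y":0,"z":-0.041,"yaw":0,"jaw":1},{"x":0,"y":0,"z":-0.041,"yaw":0,"jaw":1},{"x":0,"y":0,"z":-0.041,"yaw":0,"jaw":1},{"x":0,"y":0,"z":-0.041,"yaw":0,"jaw":1}]'; python3 go.py .597 -.18 .25 172.6
```

```text
t: 6.03
tcp_pos: [0.5634, 0.1612, 0.2357]
tcp_rot: [-0.162, 0.987, -0.002, -0.013]
contact_force: [1.3, 0.1, -0.3]
opening: 0.0882
t 6.0333 tcp [0.5634 0.1612 0.2357] rot [-0.1622  0.9867 -0.0018 -0.0134] F [ 1.31  0.06 -0.25] M [ 0.06 -0.02  0.03] op 0.0882 q [ 0.237  0.123  1.797 -0.002  1.248 -1.659]
tool delta [ 0.0777 -0.334  -0.0124] angle x 198.67 yaw 0.455 tool z [-0.0258 -0.0079 -0.9996]
```

```bash
python3 -m crank '[{"x":0.008,"y":-0.033,"z":0,"yaw":0.05,"jaw":1},{"x":0.006,"y":-0.034,"z":0,"yaw":0.05,"jaw":1},{"x":0.004,"y":-0.034,"z":0,"yaw":0.05,"jaw":1},{"x":0.002,"y":-0.034,"z":0,"yaw":0.05,"jaw":1},{"x":0,"y":-0.034,"z":0,"yaw":0.05,"jaw":1},{"x":-0.002,"y":-0.034,"z":0,"yaw":0.05,"jaw":1},{"x":-0.004,"y":-0.034,"z":0,"yaw":0.05,"jaw":1},{"x":-0.006,"y":-0.034,"z":0,"yaw":0.04,"jaw":1},{"x":-0.006,"y":-0.03,"z":0,"yaw":0.03,"jaw":1},{"x":0,"y":0,"z":0,"yaw":0,"jaw":1}]'; python3 -m crank '[{"x":0,"y":0,"z":0,"yaw":0,"jaw":1},{"x":0,"y":0,"z":0,"yaw":0,"jaw":1},{"x":0,"y":0,"z":0,"yaw":0,"jaw":1},{"x":0,"y":0,"z":0,"yaw":0,"jaw":1},{"x":0,"y":0,"z":0,"yaw":0,"jaw":1},{"x":0,"y":0,"z":0,"yaw":0,"jaw":1},{"x":0,"y":0,"z":0,"yaw":0,"jaw":1},{"x":0,"y":0,"z":0,"yaw":0,"jaw":1},{"x":0,"y":0,"z":0,"yaw":0,"jaw":1},{"x":0,"y":0,"z":0,"yaw":0,"jaw":1}]'
python3 go.py .597 -.18 .25 172.6
cat > scale.py <<'E'
from h import *
import sys,pickle
c=cam("wrist"); pickle.dump(c,open("cs.pkl","wb")); P=cloud(c); save(sys.argv[1],c["im"])
near=np.hypot(P[...,0]-.586,P[...,1]+.177)<.15
h,e=np.histogram(P[near][:,2],np.arange(.05,.125,.0025));print([(round(a,4),int(b)) for a,b in zip(e,h) if b])
hsv=cv2.cvtColor(c["im"],cv2.COLOR_RGB2HSV)
m=near&(P[...,2]>.062)&(P[...,2]<.09)&(hsv[...,2]<100);Q=P[m];print("carrier",np.median(Q[:,2]),cv2.minAreaRect((Q[:,:2]*1000).astype(np.float32)))
m=near&(P[...,2]>.05)&(P[...,2]<.062);Q=P[m];print("housing",cv2.minAreaRect((Q[:,:2]*1000).astype(np.float32)))
for z0,z1 in ((.081,.095),(.1,.13),(.106,.13)):
  k,l,s,ce=cv2.connectedComponentsWithStats((near&(P[...,2]>z0)&(P[...,2]<z1)).astype(np.uint8))
  for i in range(1,k):
    if s[i,4]>4: q=P[l==i];print(z0,s[i],np.round(q.mean(0),4),"med z",np.round(np.median(q[:,2]),4),"top",q[:,2].max())
E
python3 scale.py w2.png
```

```text
t: 6.87
tcp_pos: [0.6083, -0.1497, 0.2659]
tcp_rot: [0.053, 0.999, -0.002, 0.007]
contact_force: [0.3, 0.2, 0.1]
opening: 0.0881
t: 7.7
tcp_pos: [0.6076, -0.1441, 0.2678]
tcp_rot: [0.051, 0.999, -0.001, 0.007]
contact_force: [-0.4, -0.1, -0.6]
opening: 0.0879
t 7.7 tcp [ 0.6076 -0.1441  0.2678] rot [ 0.0505  0.9987 -0.001   0.0073] F [-0.41 -0.08 -0.56] M [ 0.01  0.05 -0.01] op 0.0879 q [-2.730e-01  1.500e-01  1.707e+00  1.000e-03  1.270e+00 -1.744e+00]
tool delta [ 0.0072 -0.0368  0.0178] angle x 174.21 yaw 0.0281 tool z [ 0.0146 -0.0027 -0.9999]
[(np.float64(0.05), 3554), (np.float64(0.0525), 188), (np.float64(0.075), 563), (np.float64(0.0775), 20931), (np.float64(0.08), 2075), (np.float64(0.0825), 62), (np.float64(0.085), 417), (np.float64(0.0875), 152), (np.float64(0.09), 39), (np.float64(0.0925), 42), (np.float64(0.095), 40), (np.float64(0.0975), 98), (np.float64(0.1), 258), (np.float64(0.1025), 151), (np.float64(0.105), 128), (np.float64(0.1075), 116), (np.float64(0.11), 16)]
carrier 0.07902229194440097 ((586.4014892578125, -176.1140594482422), (127.07454681396484, 166.97102355
[... 512 characters left out ...]
19 200] [ 0.5099 -0.2157  0.1042] med z 0.1035 top 0.11152357571000115
0.1 [336  68  14  20 200] [ 0.523  -0.1178  0.1042] med z 0.1032 top 0.11124697392714417
0.1 [221 231  12  14 134] [ 0.649  -0.2342  0.1044] med z 0.104 top 0.11104133348188633
0.1 [329 234  12  14 134] [ 0.6622 -0.1364  0.1043] med z 0.1037 top 0.11050062055618337
0.106 [212  71  10   9  61] [ 0.5111 -0.2162  0.1081] med z 0.1079 top 0.11152357571000115
0.106 [339  75   8  10  55] [ 0.5242 -0.1182  0.1084] med z 0.1082 top 0.11124697392714417
0.106 [222 235   8   8  40] [ 0.6489 -0.2346  0.1085] med z 0.1086 top 0.11104133348188633
0.106 [331 239   8   7  42] [ 0.662  -0.1364  0.1081] med z 0.1083 top 0.11050062055618337
```

View pics/w2.png

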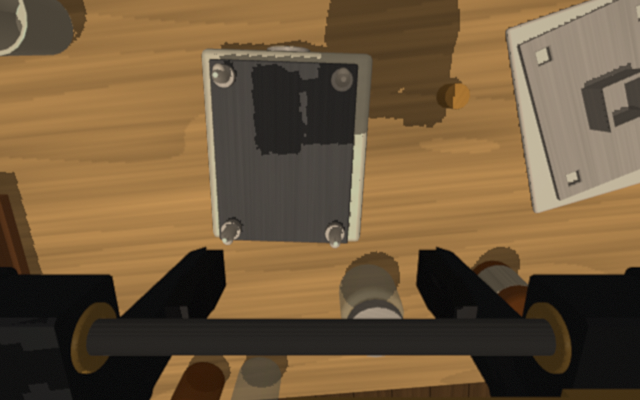

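The wrist view shows the four studs at (222,74), (342,77), (230,232), (335,235), with the deck still on the foam at right. The scale centre is (0.5865, -0.1762), yaw -7.6°, shoulders about 88 mm up. Going back for the deck.

```bash
python3 -m crank '[{"x":0.004,"y":0.02,"z":0.004,"yaw":-0.04,"jaw":1},{"x":0.004,"y":0.032,"z":0.004,"yaw":-0.045,"jaw":1},{"x":0.002,"y":0.034,"z":0.004,"yaw":-0.045,"jaw":1},{"x":0,"y":0.034,"z":0.004,"yaw":-0.045,"jaw":1},{"x":-0.002,"y":0.034,"z":0.004,"yaw":-0.045,"jaw":1},{"x":-0.004,"y":0.034,"z":0.004,"yaw":-0.045,"jaw":1},{"x":-0.006,"y":0.034,"z":0.004,"yaw":-0.045,"jaw":1},{"x":-0.006,"y":0.034,"z":0.004,"yaw":-0.045,"jaw":1},{"x":-0.006,"y":0.025,"z":0.004,"yaw":-0.04,"jaw":1},{"x":0,"y":0,"z":0.0,"yaw":0,"jaw":1}]';python3 go.py .571 .1626 .12 198.7
```

```text
t: 8.58
tcp_pos: [0.5995, 0.1472, 0.2294]
tcp_rot: [-0.152, 0.988, -0.003, 0.009]
contact_force: [-0.1, -0.2, -0.2]
opening: 0.0876
t 8.5833 tcp [0.5995 0.1472 0.2294] rot [-0.1518  0.9884 -0.0035  0.0087] F [-0.08 -0.17 -0.16] M [0.02 0.04 0.03] op 0.0876 q [ 0.205  0.159  1.768 -0.008  1.198 -1.668]
tool delta [0.0244 0.0243 0.1088] angle x 197.46 yaw -0.0216 tool z [ 0.0183 -0.0042 -0.9998]
```

```bash
python3 -m crank '[{"x":0.004,"y":0.004,"z":0.01,"yaw":-0.004,"jaw":1},{"x":0.004,"y":0.004,"z":0.012,"yaw":-0.004,"jaw":1},{"x":0.004,"y":0.004,"z":0.012,"yaw":-0.004,"jaw":1},{"x":0.004,"y":0.004,"z":0.012,"yaw":-0.004,"jaw":1},{"x":0.004,"y":0.004,"z":0.012,"yaw":-0.004,"jaw":1},{"x":0.004,"y":0.002,"z":0.012,"yaw":0,"jaw":1},{"x":0,"y":0,"z":0.012,"yaw":0,"jaw":1},{"x":0,"y":0,"z":0.01,"yaw":0,"jaw":1},{"x":0,"y":0,"z":0,"yaw":0,"jaw":1},{"x":0,"y":0,"z":0,"yaw":0,"jaw":1}]';python3 go.py .571 .1626 .06 198.7
```

```text
t: 9.42
tcp_pos: [0.5655, 0.1529, 0.1238]
tcp_rot: [-0.158, 0.987, -0.005, 0.005]
contact_force: [-0.3, -0.4, -0.0]
opening: 0.0882
t 9.4167 tcp [0.5655 0.1529 0.1238] rot [-0.1579  0.9874 -0.0053  0.0051] F [-0.33 -0.38 -0.05] M [ 0.06  0.03 -0.03] op 0.0882 q [ 0.228  0.201  1.926 -0.013  1.004 -1.653]
tool delta [-0.0077  0.0082  0.0637] angle x 198.18 yaw -0.0091 tool z [ 0.0118 -0.0088 -0.9999]
```

```bash
python3 -m crank '[{"x":-0.002,"y":0.002,"z":0.006,"yaw":-0.003,"jaw":1},{"x":-0.002,"y":0.002,"z":0.01,"yaw":-0.003,"jaw":1},{"x":-0.002,"y":0.002,"z":0.012,"yaw":-0.003,"jaw":1},{"x":-0.001,"y":0.001,"z":0.012,"yaw":0,"jaw":1},{"x":0,"y":0.001,"z":0.01,"yaw":0,"jaw":1},{"x":0,"y":0,"z":0.006,"yaw":0,"jaw":1},{"x":0,"y":0,"z":0.004,"yaw":0,"jaw":1},{"x":0,"y":0,"z":0,"yaw":0,"jaw":1},{"x":0,"y":0,"z":0,"yaw":0,"jaw":1},{"x":0,"y":0,"z":0,"yaw":0,"jaw":1}]';python3 go.py .571 .1626 .03 198.7
```

```text
t: 10.25
tcp_pos: [0.5729, 0.1632, 0.0578]
tcp_rot: [-0.163, 0.987, -0.005, 0.006]
contact_force: [-0.6, -0.2, -0.2]
opening: 0.088
t 10.25 tcp [0.5729 0.1632 0.0578] rot [-0.1625  0.9867 -0.0053  0.0061] F [-0.61 -0.16 -0.2 ] M [ 0.02  0.05 -0.03] op 0.088 q [ 0.242  0.297  1.947 -0.015  0.886 -1.646]
tool delta [0.0023 0.0004 0.0278] angle x 198.71 yaw 0.0002 tool z [ 0.0137 -0.0084 -0.9999]
```

```bash
python3 -m crank '[{"x":0.001,"y":0,"z":0.005,"yaw":0,"jaw":1},{"x":0.001,"y":0,"z":0.006,"yaw":0,"jaw":1},{"x":0,"y":0,"z":0.006,"yaw":0,"jaw":1},{"x":0,"y":0,"z":0.005,"yaw":0,"jaw":1},{"x":0,"y":0,"z":0.003,"yaw":0,"jaw":1},{"x":0,"y":0,"z":0,"yaw":0,"jaw":1},{"x":0,"y":0,"z":0,"yaw":0,"jaw":1},{"x":0,"y":0,"z":0,"yaw":0,"jaw":1},{"x":0,"y":0,"z":0,"yaw":0,"jaw":1},{"x":0,"y":0,"z":0,"yaw":0,"jaw":1}]';python3 go.py .571 .1626 .03 198.7
```

```text
t: 11.08
tcp_pos: [0.5725, 0.1624, 0.032]
tcp_rot: [-0.162, 0.987, -0.005, 0.008]
contact_force: [0.2, 0.3, -0.1]
opening: 0.0884
t 11.0833 tcp [0.5725 0.1624 0.032 ] rot [-0.1623  0.9867 -0.0052  0.0078] F [ 0.25  0.25 -0.15] M [-0.01  0.05  0.01] op 0.0884 q [ 0.241  0.33   1.963 -0.016  0.835 -1.646]
tool delta [0.0014 0.0007 0.002 ] angle x 198.69 yaw -0.0001 tool z [ 0.017  -0.0077 -0.9998]
```

```bash
python3 -m crank '[{"x":0,"y":0,"z":0,"yaw":0,"jaw":-1},{"x":0,"y":0,"z":0,"yaw":0,"jaw":-1},{"x":0,"y":0,"z":0,"yaw":0,"jaw":-1},{"x":0,"y":0,"z":0,"yaw":0,"jaw":-1},{"x":0,"y":0,"z":0,"yaw":0,"jaw":-1},{"x":0,"y":0,"z":0,"yaw":0,"jaw":-1},{"x":0,"y":0,"z":0,"yaw":0,"jaw":-1},{"x":0,"y":0,"z":0,"yaw":0,"jaw":-1},{"x":0,"y":0,"z":-0.003,"yaw":0,"jaw":-1},{"x":0,"y":0,"z":-0.003,"yaw":0,"jaw":-1}]';python3 go.py .571 .1626 .03 198.7
```

```text
t: 11.92
tcp_pos: [0.5714, 0.1623, 0.0375]
tcp_rot: [-0.162, 0.987, -0.005, 0.007]
contact_force: [-0.2, 0.5, -4.2]
opening: 0.0456
t 11.9167 tcp [0.5714 0.1623 0.0375] rot [-0.1623  0.9867 -0.0051  0.0068] F [-0.19  0.48 -4.15] M [ 0.03  0.03 -0.03] op 0.0456 q [ 0.241  0.321  1.962 -0.015  0.846 -1.646]
tool delta [0.0003 0.0005 0.0075] angle x 198.69 yaw -0.0002 tool z [ 0.0151 -0.0079 -0.9999]
```

```bash
python3 -m crank '[{"x":0,"y":0,"z":-0.01,"yaw":0,"jaw":-1},{"x":0,"y":0,"z":-0.018,"yaw":0,"jaw":-1},{"x":0,"y":0,"z":-0.02,"yaw":0,"jaw":-1},{"x":0,"y":0,"z":-0.02,"yaw":0,"jaw":-1},{"x":0,"y":0,"z":-0.02,"yaw":0,"jaw":-1},{"x":0,"y":0,"z":-0.018,"yaw":0,"jaw":-1},{"x":0,"y":0,"z":-0.014,"yaw":0,"jaw":-1},{"x":0,"y":0,"z":-0.01,"yaw":0,"jaw":-1},{"x":0,"y":0,"z":0,"yaw":0,"jaw":-1},{"x":0,"y":0,"z":0,"yaw":0,"jaw":-1}]';python3 go.py .588 -.1764 .16 172.4
```

```text
t: 12.75
tcp_pos: [0.5638, 0.162, 0.1732]
tcp_rot: [-0.162, 0.987, -0.006, 0.001]
contact_force: [-0.8, 0.4, -3.5]
opening: 0.0457
t 12.75 tcp [0.5638 0.162  0.1732] rot [-0.1625  0.9867 -0.0057  0.0011] F [-0.82  0.4  -3.5 ] M [0.13 0.02 0.03] op 0.0457 q [ 0.244  0.157  1.878 -0.013  1.105 -1.648]
tool delta [ 0.0856 -0.3281  0.017 ] angle x 198.7 yaw 0.459 tool z [ 0.0041 -0.0109 -0.9999]
```

```bash
python3 -m crank '[{"x":0.006,"y":-0.015,"z":0,"yaw":0.02,"jaw":-1},{"x":0.007,"y":-0.025,"z":0,"yaw":0.04,"jaw":-1},{"x":0.006,"y":-0.03,"z":0,"yaw":0.045,"jaw":-1},{"x":0.004,"y":-0.03,"z":0,"yaw":0.045,"jaw":-1},{"x":0.002,"y":-0.03,"z":0,"yaw":0.045,"jaw":-1},{"x":0,"y":-0.03,"z":0,"yaw":0.045,"jaw":-1},{"x":-0.002,"y":-0.03,"z":0,"yaw":0.045,"jaw":-1},{"x":-0.003,"y":-0.03,"z":0,"yaw":0.045,"jaw":-1},{"x":-0.004,"y":-0.025,"z":0,"yaw":0.045,"jaw":-1},{"x":-0.004,"y":-0.015,"z":0,"yaw":0.03,"jaw":-1}]';python3 go.py .588 -.1764 .16 172.4
```

```text
t: 13.58
tcp_pos: [0.5824, -0.1065, 0.162]
tcp_rot: [0.045, 0.999, -0.004, -0.008]
contact_force: [-0.5, -0.4, -3.2]
opening: 0.0459
t 13.5833 tcp [ 0.5824 -0.1065  0.162 ] rot [ 0.0445  0.999  -0.0043 -0.008 ] F [-0.45 -0.39 -3.16] M [ 0.05 -0.06 -0.06] op 0.0459 q [-0.217  0.187  1.865 -0.013  1.103 -1.693]
tool delta [-0.0118 -0.0691  0.0024] angle x 174.89 yaw 0.0434 tool z [-0.0163 -0.0079 -0.9998]
```

```bash
python3 -m crank '[{"x":-0.002,"y":-0.008,"z":0,"yaw":0.006,"jaw":-1},{"x":-0.002,"y":-0.012,"z":0,"yaw":0.008,"jaw":-1},{"x":-0.002,"y":-0.012,"z":0,"yaw":0.008,"jaw":-1},{"x":-0.002,"y":-0.012,"z":0,"yaw":0.008,"jaw":-1},{"x":-0.002,"y":-0.01,"z":0,"yaw":0.006,"jaw":-1},{"x":-0.001,"y":-0.006,"z":0,"yaw":0.004,"jaw":-1},{"x":0,"y":-0.003,"z":0,"yaw":0,"jaw":-1},{"x":0,"y":0,"z":0,"yaw":0,"jaw":-1},{"x":0,"y":0,"z":0,"yaw":0,"jaw":-1},{"x":0,"y":0,"z":0,"yaw":0,"jaw":-1}]';python3 go.py .588 -.1764 .13 172.4
```

```text
t: 14.42
tcp_pos: [0.5837, -0.1761, 0.1568]
tcp_rot: [0.066, 0.998, -0.003, -0.012]
contact_force: [0.5, 0.2, -4.5]
opening: 0.0454
t 14.4167 tcp [ 0.5837 -0.1761  0.1568] rot [ 0.0664  0.9977 -0.0032 -0.0124] F [ 0.47  0.18 -4.47] M [-0.03 -0.07 -0.04] op 0.0454 q [-0.327  0.229  1.826 -0.014  1.109 -1.758]
tool delta [-0.005   0.0005  0.0267] angle x 172.38 yaw -0.0004 tool z [-0.0251 -0.0048 -0.9997]
```

```bash
python3 -m crank '[{"x":-0.002,"y":0,"z":0.005,"yaw":0,"jaw":-1},{"x":-0.002,"y":0,"z":0.007,"yaw":0,"jaw":-1},{"x":-0.001,"y":0,"z":0.003,"yaw":0,"jaw":-1},{"x":0,"y":0,"z":0,"yaw":0,"jaw":-1},{"x":0,"y":0,"z":0,"yaw":0,"jaw":-1},{"x":0,"y":0,"z":0,"yaw":0,"jaw":-1},{"x":0,"y":0,"z":0,"yaw":0,"jaw":-1},{"x":0,"y":0,"z":0,"yaw":0,"jaw":-1},{"x":0,"y":0,"z":0,"yaw":0,"jaw":-1},{"x":0,"y":0,"z":0,"yaw":0,"jaw":-1}]';python3 go.py .588 -.1764 .13 172.4
```

```text
t: 15.25
tcp_pos: [0.5888, -0.1743, 0.1399]
tcp_rot: [0.065, 0.998, -0.003, -0.013]
contact_force: [-0.5, -0.0, -4.0]
opening: 0.0461
t 15.25 tcp [ 0.5888 -0.1743  0.1399] rot [ 0.0649  0.9978 -0.0028 -0.0126] F [-0.49 -0.03 -3.95] M [ 0.01  0.01 -0.01] op 0.0461 q [-0.322  0.253  1.829 -0.013  1.082 -1.757]
tool delta [ 0.0003 -0.0021  0.0099] angle x 172.55 yaw 0.0027 tool z [-0.0255 -0.004  -0.9997]
```

```bash
python3 -m crank '[{"x":0,"y":-0.001,"z":0.001,"yaw":0.003,"jaw":-1},{"x":0,"y":-0.001,"z":0.001,"yaw":0,"jaw":-1},{"x":0,"y":0,"z":0.001,"yaw":0,"jaw":-1},{"x":0,"y":0,"z":0.001,"yaw":0,"jaw":-1},{"x":0,"y":0,"z":0,"yaw":0,"jaw":-1},{"x":0,"y":0,"z":0,"yaw":0,"jaw":-1},{"x":0,"y":0,"z":0,"yaw":0,"jaw":-1},{"x":0,"y":0,"z":0,"yaw":0,"jaw":-1},{"x":0,"y":0,"z":0,"yaw":0,"jaw":-1},{"x":0,"y":0,"z":0,"yaw":0,"jaw":-1}]';python3 go.py .5888 -.1764 .13 172.4
python3 - <<'E'
from h import *
a,b=cam("scene"),cam("side")
save("d.png",np.hstack([cv2.resize(a["im"][170:310,210:340],(400,430)),cv2.resize(b["im"][140:280,320:450],(400,430))]))
E
```

```text
t: 16.08
tcp_pos: [0.5886, -0.1769, 0.136]
tcp_rot: [0.067, 0.998, -0.003, -0.012]
contact_force: [0.3, -0.4, -3.8]
opening: 0.046
t 16.0833 tcp [ 0.5886 -0.1769  0.136 ] rot [ 0.0667  0.9977 -0.003  -0.0121] F [ 0.28 -0.35 -3.78] M [-0.06  0.01  0.  ] op 0.046 q [-0.326  0.257  1.832 -0.014  1.074 -1.757]
tool delta [-0.0003  0.0006  0.006 ] angle x 172.34 yaw -0.001 tool z [-0.0246 -0.0044 -0.9997]
```

View pics/d.png

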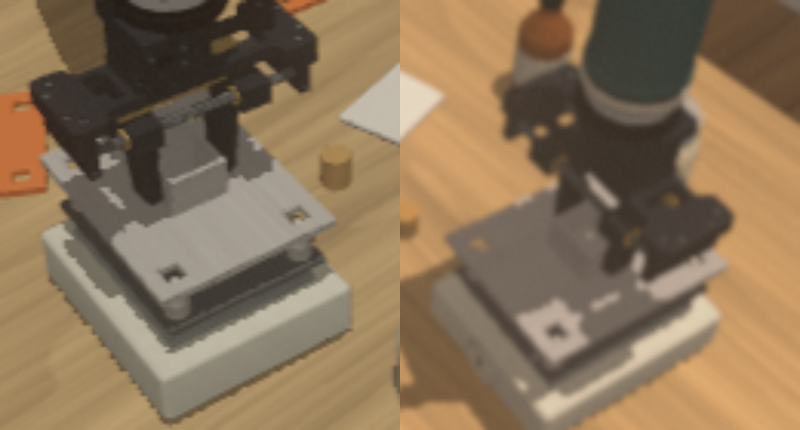

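The deck is over the studs: in the left crop the near holes at (175,272) and (297,215) line up with the studs beneath. I'll lower it gently.

```bash
python3 -m crank '[{"x":0,"y":0,"z":0.001,"yaw":0,"jaw":-1},{"x":0,"y":0,"z":0.001,"yaw":0,"jaw":-1},{"x":0,"y":0,"z":0.001,"yaw":0,"jaw":-1},{"x":0,"y":0,"z":0.001,"yaw":0,"jaw":-1},{"x":0,"y":0,"z":0.001,"yaw":0,"jaw":-1},{"x":0,"y":0,"z":0,"yaw":0,"jaw":-1},{"x":0,"y":0,"z":0,"yaw":0,"jaw":-1},{"x":0,"y":0,"z":0,"yaw":0,"jaw":-1},{"x":0,"y":0,"z":0,"yaw":0,"jaw":-1},{"x":0,"y":0,"z":0,"yaw":0,"jaw":-1}]';python3 go.py .5888 -.1764 .13 172.4
```

```text
t: 17.02
tcp_pos: [0.5892, -0.1771, 0.1311]
tcp_rot: [0.067, 0.998, -0.003, -0.011]
contact_force: [0.2, 0.5, -3.6]
opening: 0.0455
t 17.0167 tcp [ 0.5892 -0.1771  0.1311] rot [ 0.0667  0.9977 -0.0032 -0.0113] F [ 0.17  0.55 -3.61] M [-0.04 -0.07 -0.01] op 0.0455 q [-0.326  0.262  1.835 -0.014  1.064 -1.757]
tool delta [0.0004 0.0006 0.0011] angle x 172.35 yaw -0.0009 tool z [-0.0231 -0.005  -0.9997]
```

```bash
python3 -m crank '[{"x":0,"y":0,"z":0.001,"yaw":0,"jaw":-1},{"x":0,"y":0,"z":0.001,"yaw":0,"jaw":-1},{"x":0,"y":0,"z":0.001,"yaw":0,"jaw":-1},{"x":0,"y":0,"z":0.001,"yaw":0,"jaw":-1},{"x":0,"y":0,"z":0,"yaw":0,"jaw":-1},{"x":0,"y":0,"z":0,"yaw":0,"jaw":-1},{"x":0,"y":0,"z":0,"yaw":0,"jaw":-1},{"x":0,"y":0,"z":0,"yaw":0,"jaw":-1},{"x":0,"y":0,"z":0,"yaw":0,"jaw":-1},{"x":0,"y":0,"z":0,"yaw":0,"jaw":-1}]';python3 go.py .5888 -.1764 .127 172.4
```

```text
t: 17.85
tcp_pos: [0.5912, -0.1777, 0.1282]
tcp_rot: [0.067, 0.998, -0.004, -0.009]
contact_force: [1.0, 0.3, -2.6]
opening: 0.0455
t 17.85 tcp [ 0.5912 -0.1777  0.1282] rot [ 0.0666  0.9977 -0.0038 -0.0089] F [ 0.97  0.3  -2.56] M [-0.02 -0.25 -0.02] op 0.0455 q [-0.326  0.266  1.837 -0.014  1.054 -1.757]
tool delta [0.0025 0.001  0.0012] angle x 172.36 yaw -0.0008 tool z [-0.0182 -0.0063 -0.9998]
```

```bash
python3 -m crank '[{"x":0.0005,"y":0,"z":0.001,"yaw":0,"jaw":-1},{"x":0.0005,"y":0,"z":0.001,"yaw":0,"jaw":-1},{"x":0,"y":0,"z":0.001,"yaw":0,"jaw":-1},{"x":0,"y":0,"z":0.001,"yaw":0,"jaw":-1},{"x":0,"y":0,"z":0,"yaw":0,"jaw":-1},{"x":0,"y":0,"z":0,"yaw":0,"jaw":-1},{"x":0,"y":0,"z":0,"yaw":0,"jaw":-1},{"x":0,"y":0,"z":0,"yaw":0,"jaw":-1},{"x":0,"y":0,"z":0,"yaw":0,"jaw":-1},{"x":0,"y":0,"z":0,"yaw":0,"jaw":-1}]';python3 go.py .5888 -.1764 .127 172.4
```

```text
t: 18.68
tcp_pos: [0.5915, -0.1779, 0.1261]
tcp_rot: [0.067, 0.998, -0.004, -0.007]
contact_force: [1.8, -0.3, -0.3]
opening: 0.0458
t 18.6833 tcp [ 0.5915 -0.1779  0.1261] rot [ 0.0666  0.9977 -0.0041 -0.007 ] F [ 1.82 -0.29 -0.34] M [-0.03 -0.18  0.02] op 0.0458 q [-0.326  0.267  1.84  -0.013  1.046 -1.757]
tool delta [ 0.0029  0.0011 -0.0009] angle x 172.35 yaw -0.0008 tool z [-0.0146 -0.0073 -0.9999]
```

```bash
python3 -m crank '[{"x":0,"y":0,"z":0,"yaw":0,"jaw":1},{"x":0,"y":0,"z":0,"yaw":0,"jaw":1},{"x":0,"y":0,"z":0,"yaw":0,"jaw":1},{"x":0,"y":0,"z":0,"yaw":0,"jaw":1},{"x":0,"y":0,"z":-0.008,"yaw":0,"jaw":1},{"x":0,"y":0,"z":-0.02,"yaw":0,"jaw":1},{"x":0,"y":0,"z":-0.025,"yaw":0,"jaw":1},{"x":0,"y":0,"z":-0.025,"yaw":0,"jaw":1},{"x":0,"y":0,"z":-0.02,"yaw":0,"jaw":1},{"x":0,"y":0,"z":0,"yaw":0,"jaw":1}]'
cat > chk.py <<'E'
from h import *
import sys
st(); c=cam("wrist"); P=cloud(c)
if len(sys.argv)>1: save(sys.argv[1],c["im"])
C=np.array([.5865,-.1762]);a=np.radians(-7.6)
L=(P[...,:2]-C)@np.array([[np.cos(a),-np.sin(a)],[np.sin(a),np.cos(a)]])
z=P[...,2]
m=(abs(L[...,0])<.086)&(abs(L[...,1])<.066)&(z>.085)&(z<.125)&~((abs(L[...,0])<.03)&(abs(L[...,1])<.03))&~((abs(abs(L[...,0])-.07)<.016)&(abs(abs(L[...,1])-.05)<.012))
A=np.c_[L[m],np.ones(m.sum())];k=np.linalg.lstsq(A,z[m],rcond=None)[0]
for _ in range(4):
    r=A@k-z[m];g=abs(r)<.002;k=np.linalg.lstsq(A[g],z[m][g],rcond=None)[0]
print("n",g.sum(),"of",m.sum(),"plate top at 0..3 (mm)",[round(1000*(k@[x,y,1]),2) for x,y in((.07,.05),(-.07,.05),(-.07,-.05),(.07,-.05))],"ctr",round(1000*k[2],2))
pl=(abs(z-(L@k[:2]+k[2]))<.003)&(abs(L[...,0])<.11)&(abs(L[...,1])<.09)
if len(sys.argv)>2:
    W=(P[pl][:,:2]*1000).astype(np.float32);print("rect",cv2.minAreaRect(W))
for x,y in((.07,.05),(-.07,.05),(-.07,-.05),(.07,-.05)):
    q=(np.hypot(L[...,0]-x,L[...,1]-y)<.012)&(z>.112);print((x,y),"stud px",q.sum(),"top",round(z[q].max()*1000,1) if q.any() else None)
E
python3 chk.py e.png r
```

```text
t: 19.52
tcp_pos: [0.5903, -0.1767, 0.2277]
tcp_rot: [0.067, 0.998, -0.003, -0.011]
contact_force: [0.1, -0.3, 0.1]
opening: 0.0879
t 19.5167 tcp [ 0.5903 -0.1767  0.2277] rot [ 0.0667  0.9977 -0.0033 -0.0112] F [ 0.13 -0.3   0.15] M [-0.05 -0.03 -0.02] op 0.0879 q [-0.325  0.181  1.746 -0.013  1.235 -1.758]
n 26813 of 26915 plate top at 0..3 (mm) [np.float64(105.32), np.float64(108.77), np.float64(108.56), np.float64(105.11)] ctr 106.94
rect ((589.034912109375, -177.34671020507812), (140.8326416015625, 181.2491912841797), 82.39553833007812)
(0.07, 0.05) stud px 0 top None
(-0.07, 0.05) stud px 0 top None
(-0.07, -0.05) stud px 0 top None
(0.07, -0.05) stud px 0 top None
```

View pics/e.png

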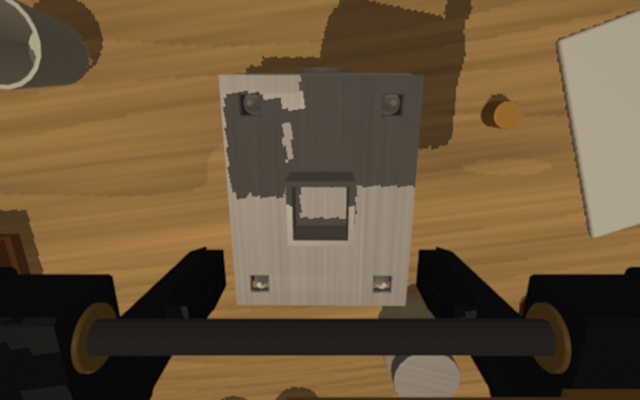

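All four studs show in their holes: (250,103), (392,104), (260,284), (382,285). The plate rests on the noses, about 3.5 mm lower at the +x end. I'll close the jaws and go over corner 1.

```bash
python3 -m crank '[{"x":0.005,"y":0.006,"z":0.005,"yaw":0,"jaw":-1},{"x":0.007,"y":0.008,"z":0.01,"yaw":0,"jaw":-1},{"x":0.008,"y":0.01,"z":0.015,"yaw":0,"jaw":-1},{"x":0.008,"y":0.01,"z":0.015,"yaw":0,"jaw":-1},{"x":0.006,"y":0.008,"z":0.015,"yaw":0,"jaw":-1},{"x":0.004,"y":0.006,"z":0.01,"yaw":0,"jaw":-1},{"x":0,"y":0,"z":0.004,"yaw":0,"jaw":-1},{"x":0,"y":0,"z":0.0,"yaw":0,"jaw":-1},{"x":0,"y":0,"z":0,"yaw":0,"jaw":-1},{"x":0,"y":0,"z":0,"yaw":0,"jaw":-1}]'
python3 go.py .5451 -.1208 .122 172.4
```

```text
t: 20.4
tcp_pos: [0.5456, -0.1183, 0.1361]
tcp_rot: [0.067, 0.998, -0.001, -0.021]
contact_force: [0.5, -0.2, 0.2]
opening: 0.0235
t 20.4 tcp [ 0.5456 -0.1183  0.1361] rot [ 0.0671  0.9975 -0.0014 -0.0208] F [ 0.46 -0.25  0.21] M [ 0.04 -0.   -0.02] op 0.0235 q [-0.252  0.168  1.941 -0.012  1.073 -1.683]
tool delta [-0.0004 -0.0025  0.0141] angle x 172.3 yaw -0.0018 tool z [-0.0416 -0.     -0.9991]
```

```bash
python3 -m crank '[{"x":0,"y":-0.001,"z":0.003,"yaw":0,"jaw":-1},{"x":0,"y":-0.001,"z":0.003,"yaw":0,"jaw":-1},{"x":0,"y":0,"z":0.003,"yaw":0,"jaw":-1},{"x":0,"y":0,"z":0.002,"yaw":0,"jaw":-1},{"x":0,"y":0,"z":0.001,"yaw":0,"jaw":-1},{"x":0,"y":0,"z":0,"yaw":0,"jaw":-1},{"x":0,"y":0,"z":0,"yaw":0,"jaw":-1},{"x":0,"y":0,"z":0,"yaw":0,"jaw":-1},{"x":0,"y":0,"z":0,"yaw":0,"jaw":-1},{"x":0,"y":0,"z":0,"yaw":0,"jaw":-1}]'
python3 go.py .5451 -.1208 .122 172.4
```

```text
t: 21.23
tcp_pos: [0.5488, -0.1231, 0.1266]
tcp_rot: [0.068, 0.998, -0.002, -0.017]
contact_force: [-0.1, 0.4, 0.9]
opening: 0.0007
t 21.2333 tcp [ 0.5488 -0.1231  0.1266] rot [ 0.0682  0.9975 -0.0023 -0.0169] F [-0.14  0.36  0.94] M [ 0.05 -0.05  0.01] op 0.0007 q [-0.259  0.181  1.945 -0.013  1.048 -1.687]
tool delta [0.0038 0.0018 0.0047] angle x 172.18 yaw -0.0039 tool z [-0.0341 -0.0023 -0.9994]
```

```bash
python3 -m crank '[{"x":0.002,"y":0.001,"z":0.002,"yaw":0,"jaw":-1},{"x":0.001,"y":0.001,"z":0.002,"yaw":0,"jaw":-1},{"x":0,"y":0,"z":0.001,"yaw":0,"jaw":-1},{"x":0,"y":0,"z":0.001,"yaw":0,"jaw":-1},{"x":0,"y":0,"z":0.001,"yaw":0,"jaw":-1},{"x":0,"y":0,"z":0.001,"yaw":0,"jaw":-1},{"x":0,"y":0,"z":0.001,"yaw":0,"jaw":-1},{"x":0,"y":0,"z":0.001,"yaw":0,"jaw":-1},{"x":0,"y":0,"z":0.001,"yaw":0,"jaw":-1},{"x":0,"y":0,"z":0.001,"yaw":0,"jaw":-1}]'
python3 go.py .5451 -.1208 .122 172.4
```

```text
t: 22.07
tcp_pos: [0.5458, -0.1203, 0.1186]
tcp_rot: [0.068, 0.998, -0.002, -0.017]
contact_force: [-3.4, 1.1, 7.4]
opening: 0.0003
t 22.0667 tcp [ 0.5458 -0.1203  0.1186] rot [ 0.068   0.9975 -0.0024 -0.0166] F [-3.44  1.12  7.44] M [ 0.14  0.46 -0.06] op 0.0003 q [-0.255  0.184  1.959 -0.013  1.031 -1.683]
tool delta [ 0.0008 -0.0006 -0.0034] angle x 172.2 yaw -0.0035 tool z [-0.0335 -0.0024 -0.9994]
```

```bash
python3 -m crank '[{"x":0,"y":0,"z":0.0015,"yaw":0,"jaw":-1},{"x":0,"y":0,"z":0.0015,"yaw":0,"jaw":-1},{"x":0,"y":0,"z":0.0015,"yaw":0,"jaw":-1},{"x":0,"y":0,"z":0.0015,"yaw":0,"jaw":-1},{"x":0,"y":0,"z":0.0015,"yaw":0,"jaw":-1},{"x":0,"y":0,"z":0.0015,"yaw":0,"jaw":-1},{"x":0,"y":0,"z":0.001,"yaw":0,"jaw":-1},{"x":0,"y":0,"z":0.001,"yaw":0,"jaw":-1},{"x":0,"y":0,"z":0.001,"yaw":0,"jaw":-1},{"x":0,"y":0,"z":0.001,"yaw":0,"jaw":-1}]'
python3 go.py .5451 -.1208 .122 172.4
```

```text
t: 22.9
tcp_pos: [0.5458, -0.1203, 0.1186]
tcp_rot: [0.068, 0.998, -0.002, -0.017]
contact_force: [-2.3, 1.3, 6.4]
opening: 0.001
t 22.9 tcp [ 0.5458 -0.1203  0.1186] rot [ 0.068   0.9975 -0.0024 -0.0168] F [-2.31  1.29  6.36] M [ 0.1   0.45 -0.01] op 0.001 q [-0.255  0.184  1.958 -0.013  1.031 -1.683]
tool delta [ 0.0008 -0.0006 -0.0034] angle x 172.2 yaw -0.0036 tool z [-0.0338 -0.0024 -0.9994]
```

Force follows the row shift at about 6.5 N/mm, so the force can be set by the step size. I'll step up to about 15 N.

```bash
python3 -m crank '[{"x":0,"y":0,"z":0.0018,"yaw":0,"jaw":-1},{"x":0,"y":0,"z":0.0018,"yaw":0,"jaw":-1},{"x":0,"y":0,"z":0.002,"yaw":0,"jaw":-1},{"x":0,"y":0,"z":0.002,"yaw":0,"jaw":-1},{"x":0,"y":0,"z":0.002,"yaw":0,"jaw":-1},{"x":0,"y":0,"z":0.002,"yaw":0,"jaw":-1},{"x":0,"y":0,"z":0.0022,"yaw":0,"jaw":-1},{"x":0,"y":0,"z":0.0022,"yaw":0,"jaw":-1},{"x":0,"y":0,"z":0.0022,"yaw":0,"jaw":-1},{"x":0,"y":0,"z":0.0022,"yaw":0,"jaw":-1}]'
python3 go.py .5451 -.1208 .122 172.4
```

```text
t: 23.73
tcp_pos: [0.5459, -0.1203, 0.1173]
tcp_rot: [0.068, 0.998, -0.002, -0.017]
contact_force: [-5.8, 2.6, 13.8]
opening: 0.0006
t 23.7333 tcp [ 0.5459 -0.1203  0.1173] rot [ 0.068   0.9975 -0.0024 -0.017 ] F [-5.76  2.56 13.85] M [ 0.31  0.97 -0.01] op 0.0006 q [-0.255  0.186  1.959 -0.013  1.029 -1.683]
tool delta [ 0.0009 -0.0007 -0.0046] angle x 172.19 yaw -0.0036 tool z [-0.0343 -0.0024 -0.9994]
```

```bash
python3 -m crank '[{"x":0.001,"y":0,"z":0.002,"yaw":0,"jaw":-1},{"x":0.001,"y":0,"z":0.0022,"yaw":0,"jaw":-1},{"x":0.001,"y":0,"z":0.0022,"yaw":0,"jaw":-1},{"x":0.001,"y":0,"z":0.0022,"yaw":0,"jaw":-1},{"x":0.001,"y":0,"z":0.0022,"yaw":0,"jaw":-1},{"x":0.001,"y":0,"z":0.0024,"yaw":0,"jaw":-1},{"x":0.001,"y":0,"z":0.0024,"yaw":0,"jaw":-1},{"x":0.001,"y":0,"z":0.0024,"yaw":0,"jaw":-1},{"x":0.001,"y":0,"z":0.0024,"yaw":0,"jaw":-1},{"x":0.001,"y":0,"z":0.0024,"yaw":0,"jaw":-1}]'
python3 go.py .5451 -.1208 .122 172.4
```

```text
t: 24.57
tcp_pos: [0.5456, -0.1203, 0.1175]
tcp_rot: [0.068, 0.998, -0.003, -0.006]
contact_force: [-2.6, 1.4, 12.3]
opening: 0.0008
t 24.5667 tcp [ 0.5456 -0.1203  0.1175] rot [ 0.0682  0.9976 -0.0035 -0.006 ] F [-2.6   1.4  12.32] M [ 0.25  0.69 -0.04] op 0.0008 q [-0.256  0.172  1.975 -0.011  1.005 -1.685]
tool delta [ 0.0004 -0.0006 -0.0045] angle x 172.17 yaw -0.004 tool z [-0.0124 -0.0061 -0.9999]
```

```bash
python3 -m crank '[{"x":0.001,"y":0,"z":0.0026,"yaw":0,"jaw":-1},{"x":0.001,"y":0,"z":0.0026,"yaw":0,"jaw":-1},{"x":0.001,"y":0,"z":0.0028,"yaw":0,"jaw":-1},{"x":0.001,"y":0,"z":0.0028,"yaw":0,"jaw":-1},{"x":0.001,"y":0,"z":0.0028,"yaw":0,"jaw":-1},{"x":0.001,"y":0,"z":0.0028,"yaw":0,"jaw":-1},{"x":0.001,"y":0,"z":0.003,"yaw":0,"jaw":-1},{"x":0.001,"y":0,"z":0.003,"yaw":0,"jaw":-1},{"x":0.001,"y":0,"z":0.003,"yaw":0,"jaw":-1},{"x":0.001,"y":0,"z":0.003,"yaw":0,"jaw":-1}]'
python3 go.py .5451 -.1208 .122 172.4
```

```text
t: 25.4
tcp_pos: [0.5454, -0.1202, 0.1169]
tcp_rot: [0.068, 0.998, -0.004, 0.004]
contact_force: [-5.6, 1.4, 15.9]
opening: 0.0003
t 25.4 tcp [ 0.5454 -0.1202  0.1169] rot [ 0.0684  0.9976 -0.0044  0.0042] F [-5.6   1.39 15.88] M [ 0.39  1.01 -0.06] op 0.0003 q [-0.257  0.16   1.99  -0.009  0.982 -1.687]
tool delta [ 0.0002 -0.0006 -0.0051] angle x 172.16 yaw -0.0043 tool z [ 0.0078 -0.0094 -0.9999]
```

```bash
python3 -m crank '[{"x":0.002,"y":0,"z":0.0022,"yaw":0,"jaw":-1},{"x":0.0025,"y":0,"z":0.0022,"yaw":0,"jaw":-1},{"x":0.003,"y":0,"z":0.0022,"yaw":0,"jaw":-1},{"x":0.003,"y":0,"z":0.0024,"yaw":0,"jaw":-1},{"x":0.003,"y":0,"z":0.0024,"yaw":0,"jaw":-1},{"x":0.003,"y":0,"z":0.0024,"yaw":0,"jaw":-1},{"x":0.003,"y":0,"z":0.0026,"yaw":0,"jaw":-1},{"x":0.003,"y":0,"z":0.0026,"yaw":0,"jaw":-1},{"x":0.003,"y":0,"z":0.0026,"yaw":0,"jaw":-1},{"x":0.003,"y":0,"z":0.0026,"yaw":0,"jaw":-1}]'
python3 go.py .5451 -.1208 .122 172.4
```

```text
t: 26.23
tcp_pos: [0.5443, -0.1205, 0.1183]
tcp_rot: [0.069, 0.997, -0.007, 0.035]
contact_force: [-0.2, 1.7, 8.9]
opening: 0.0003
t 26.2333 tcp [ 0.5443 -0.1205  0.1183] rot [ 0.0691  0.997  -0.0074  0.0349] F [-0.23  1.73  8.89] M [ 0.26 -0.1  -0.03] op 0.0003 q [-2.620e-01  1.210e-01  2.034e+00 -2.000e-03  9.160e-01 -1.693e+00]
tool delta [-0.0011 -0.0002 -0.0036] angle x 172.09 yaw -0.0055 tool z [ 0.0685 -0.0197 -0.9975]
```

```bash
python3 -m crank '[{"x":-0.002,"y":0,"z":0.002,"yaw":0,"jaw":-1},{"x":-0.0025,"y":0,"z":0.0022,"yaw":0,"jaw":-1},{"x":-0.003,"y":0,"z":0.0022,"yaw":0,"jaw":-1},{"x":-0.002,"y":0,"z":0.002,"yaw":0,"jaw":-1},{"x":0,"y":0,"z":-0.005,"yaw":0,"jaw":-1},{"x":0,"y":0,"z":-0.02,"yaw":0,"jaw":-1},{"x":0,"y":0,"z":-0.03,"yaw":0,"jaw":-1},{"x":0,"y":0,"z":-0.03,"yaw":0,"jaw":-1},{"x":0,"y":0,"z":-0.005,"yaw":0,"jaw":-1},{"x":0,"y":0,"z":0,"yaw":0,"jaw":-1}]'
python3 go.py .5451 -.1208 .122 172.4; python3 chk.py e2.png r
```

```text
t: 27.07
tcp_pos: [0.5406, -0.119, 0.2081]
tcp_rot: [0.069, 0.997, -0.006, 0.024]
contact_force: [-0.1, 0.2, 0.0]
opening: 0.0006
t 27.0667 tcp [ 0.5406 -0.119   0.2081] rot [ 0.0687  0.9973 -0.0065  0.0238] F [-0.07  0.16  0.01] M [ 0.02  0.05 -0.01] op 0.0006 q [-0.259  0.035  1.945 -0.004  1.113 -1.691]
tool delta [-0.0006 -0.0004  0.0863] angle x 172.14 yaw -0.0046 tool z [ 0.0466 -0.0162 -0.9988]
t 27.0667 tcp [ 0.5406 -0.119   0.2081] rot [ 0.0687  0.9973 -0.0065  0.0238] F [-0.07  0.16  0.01] M [ 0.02  0.05 -0.01] op 0.0006 q [-0.259  0.035  1.945 -0.004  1.113 -1.691]
n 14536 of 14562 plate top at 0..3 (mm) [np.float64(103.42), np.float64(108.45), np.float64(109.97), np.float64(104.95)] ctr 106.7
rect ((588.5926513671875, -177.3238983154297), (140.4699249267578, 181.04505920410156), 82.4065933227539)
(0.07, 0.05) stud px 0 top None
(-0.07, 0.05) stud px 6184 top 287.5
(-0.07, -0.05) stud px 0 top None
(0.07, -0.05) stud px 0 top None
```

The deck sits about 2 mm too far towards +x, so the +x noses have slipped in and the -x noses are held hard. I'll nudge it back by pushing on the holder's +x face.

```bash
python3 go.py .63 -.183 .155 172.4 | tail -1; python3 -m crank '[{"x":-0.008,"y":-0.006,"z":0,"yaw":0,"jaw":-1},{"x":-0.014,"y":-0.01,"z":0.004,"yaw":0,"jaw":-1},{"x":-0.016,"y":-0.012,"z":0.006,"yaw":0,"jaw":-1},{"x":-0.016,"y":-0.012,"z":0.006,"yaw":0,"jaw":-1},{"x":-0.014,"y":-0.012,"z":0.006,"yaw":0,"jaw":-1},{"x":-0.008,"y":-0.01,"z":0.006,"yaw":0,"jaw":-1},{"x":-0.004,"y":-0.004,"z":0.004,"yaw":0,"jaw":-1},{"x":0,"y":0,"z":0.002,"yaw":0,"jaw":-1},{"x":0,"y":0,"z":0,"yaw":0,"jaw":-1},{"x":0,"y":0,"z":0,"yaw":0,"jaw":-1}]'; python3 go.py .632 -.183 .13 172.4
```

```text
tool delta [-0.0944 -0.0506  0.0581] angle x 172.13 yaw -0.0046 tool z [ 0.047  -0.0163 -0.9988]
t: 27.95
tcp_pos: [0.6106, -0.1995, 0.1581]
tcp_rot: [0.068, 0.998, -0.004, 0.013]
contact_force: [-0.1, 0.1, 0.0]
opening: 0.0006
t 27.95 tcp [ 0.6106 -0.1995  0.1581] rot [ 0.0683  0.9976 -0.0037  0.0135] F [-0.13  0.05  0.02] M [-0.01 -0.01 -0.03] op 0.0006 q [-3.550e-01  2.560e-01  1.789e+00  1.000e-03  1.069e+00 -1.789e+00]
tool delta [-0.0182  0.0195  0.0285] angle x 172.17 yaw -0.0041 tool z [ 0.0264 -0.0093 -0.9996]
```

```bash
python3 -m crank '[{"x":-0.006,"y":0.004,"z":0,"yaw":0.004,"jaw":-1},{"x":-0.008,"y":0.006,"z":0,"yaw":0,"jaw":-1},{"x":-0.006,"y":0.005,"z":0,"yaw":0,"jaw":-1},{"x":-0.002,"y":0.003,"z":0,"yaw":0,"jaw":-1},{"x":0,"y":0,"z":0.004,"yaw":0,"jaw":-1},{"x":0,"y":0,"z":0.008,"yaw":0,"jaw":-1},{"x":0,"y":0,"z":0.008,"yaw":0,"jaw":-1},{"x":0,"y":0,"z":0.005,"yaw":0,"jaw":-1},{"x":0,"y":0,"z":0,"yaw":0,"jaw":-1},{"x":0,"y":0,"z":0,"yaw":0,"jaw":-1}]'; python3 go.py .6215 -.182 .13 172.4
```

```text
t: 28.78
tcp_pos: [0.6378, -0.1799, 0.1325]
tcp_rot: [0.069, 0.998, -0.004, 0.014]
contact_force: [0.3, -0.5, -0.6]
opening: 0.0005
t 28.7833 tcp [ 0.6378 -0.1799  0.1325] rot [ 0.0687  0.9975 -0.0035  0.0143] F [ 0.28 -0.46 -0.61] M [-0.05  0.03  0.06] op 0.0005 q [-0.312  0.315  1.764  0.     1.033 -1.746]
tool delta [ 0.016  -0.0043  0.0021] angle x 172.13 yaw -0.0048 tool z [ 0.028  -0.009  -0.9996]
```

```bash
python3 -m crank '[{"x":0.003,"y":-0.001,"z":0,"yaw":0,"jaw":-1},{"x":0.005,"y":-0.001,"z":0,"yaw":0,"jaw":-1},{"x":0.004,"y":0,"z":0,"yaw":0,"jaw":-1},{"x":0.002,"y":0,"z":0,"yaw":0,"jaw":-1},{"x":0.001,"y":0,"z":0,"yaw":0,"jaw":-1},{"x":0.001,"y":0,"z":0,"yaw":0,"jaw":-1},{"x":0.001,"y":0,"z":0,"yaw":0,"jaw":-1},{"x":0.001,"y":0,"z":0,"yaw":0,"jaw":-1},{"x":0.001,"y":0,"z":0,"yaw":0,"jaw":-1},{"x":0.001,"y":0,"z":0,"yaw":0,"jaw":-1}]'; python3 go.py .6175 -.182 .13 172.4
```

```text
t: 29.62
tcp_pos: [0.6226, -0.1807, 0.1333]
tcp_rot: [0.07, 0.997, -0.004, 0.024]
contact_force: [5.9, 0.1, -3.9]
opening: 0.0003
t 29.6167 tcp [ 0.6226 -0.1807  0.1333] rot [ 0.0698  0.9973 -0.0043  0.0239] F [ 5.93  0.13 -3.86] M [-0.02 -0.81  0.02] op 0.0003 q [-0.323  0.279  1.811  0.004  1.004 -1.756]
tool delta [ 0.0051 -0.002   0.003 ] angle x 172.0 yaw -0.007 tool z [ 0.047  -0.0119 -0.9988]
```

```bash
python3 -m crank '[{"x":0.0015,"y":0,"z":0.0005,"yaw":0,"jaw":-1},{"x":0.002,"y":0,"z":0.0005,"yaw":0,"jaw":-1},{"x":0.002,"y":0,"z":0.0005,"yaw":0,"jaw":-1},{"x":0.002,"y":0,"z":0.0005,"yaw":0,"jaw":-1},{"x":0.002,"y":0,"z":0.0005,"yaw":0,"jaw":-1},{"x":0.0,"y":0,"z":0,"yaw":0,"jaw":-1},{"x":-0.004,"y":0,"z":0,"yaw":0,"jaw":-1},{"x":-0.004,"y":0,"z":0,"yaw":0,"jaw":-1},{"x":0,"y":0,"z":-0.005,"yaw":0,"jaw":-1},{"x":0,"y":0,"z":-0.015,"yaw":0,"jaw":-1}]'; python3 go.py .6175 -.182 .13 172.4;python3 chk.py e3.png r
```

```text
t: 30.45
tcp_pos: [0.6262, -0.1809, 0.1519]
tcp_rot: [0.07, 0.997, -0.005, 0.031]
contact_force: [-0.2, 0.7, -0.3]
opening: 0.0003
t 30.45 tcp [ 0.6262 -0.1809  0.1519] rot [ 0.07    0.997  -0.005   0.0311] F [-0.19  0.69 -0.34] M [0.04 0.02 0.03] op 0.0003 q [-0.322  0.259  1.799  0.007  1.021 -1.756]
tool delta [ 0.0098 -0.0022  0.0214] angle x 171.98 yaw -0.0074 tool z [ 0.0613 -0.0143 -0.998 ]
t 30.45 tcp [ 0.6262 -0.1809  0.1519] rot [ 0.07    0.997  -0.005   0.0311] F [-0.19  0.69 -0.34] M [0.04 0.02 0.03] op 0.0003 q [-0.322  0.259  1.799  0.007  1.021 -1.756]
n 49329 of 49457 plate top at 0..3 (mm) [np.float64(103.34), np.float64(108.27), np.float64(109.76), np.float64(104.82)] ctr 106.55
rect ((595.6609497070312, -178.27542114257812), (141.23155212402344, 164.55670166015625), 82.18881225585938)
(0.07, 0.05) stud px 0 top None
(-0.07, 0.05) stud px 0 top None
(-0.07, -0.05) stud px 2 top 112.1
(0.07, -0.05) stud px 0 top None
```

```bash
python3 -m crank '[{"x":0.003,"y":0.002,"z":-0.008,"yaw":0.007,"jaw":-1},{"x":0.012,"y":0.006,"z":0.002,"yaw":0,"jaw":-1},{"x":0.014,"y":0.008,"z":0.002,"yaw":0,"jaw":-1},{"x":0.014,"y":0.01,"z":0,"yaw":0,"jaw":-1},{"x":0.014,"y":0.01,"z":0,"yaw":0,"jaw":-1},{"x":0.01,"y":0.008,"z":0.006,"yaw":0,"jaw":-1},{"x":0.006,"y":0.004,"z":0.008,"yaw":0,"jaw":-1},{"x":0.001,"y":0,"z":0.006,"yaw":0,"jaw":-1},{"x":0,"y":0,"z":0,"yaw":0,"jaw":-1},{"x":0,"y":0,"z":0,"yaw":0,"jaw":-1}]'; python3 go.py .5425 -.1188 .123 172.4
```

```text
t: 31.33
tcp_pos: [0.5618, -0.1224, 0.1406]
tcp_rot: [0.075, 0.996, -0.007, 0.037]
contact_force: [0.7, -0.9, -0.5]
opening: 0.0006
t 31.3333 tcp [ 0.5618 -0.1224  0.1406] rot [ 0.0753  0.9964 -0.0069  0.0374] F [ 0.67 -0.92 -0.49] M [ 0.04  0.06 -0.  ] op 0.0006 q [-0.258  0.125  1.983 -0.     0.958 -1.678]
tool delta [0.0209 0.0008 0.016 ] angle x 171.37 yaw -0.0179 tool z [ 0.0734 -0.0194 -0.9971]
```

```bash
python3 -m crank '[{"x":0.005,"y":-0.008,"z":0,"yaw":-0.008,"jaw":-1},{"x":0.003,"y":-0.016,"z":0.001,"yaw":-0.008,"jaw":-1},{"x":0,"y":-0.016,"z":0.003,"yaw":0,"jaw":-1},{"x":0,"y":-0.008,"z":0.003,"yaw":0,"jaw":-1},{"x":-0.003,"y":0,"z":0.001,"yaw":0,"jaw":-1},{"x":-0.003,"y":0,"z":0,"yaw":0,"jaw":-1},{"x":-0.002,"y":0,"z":0,"yaw":0,"jaw":-1},{"x":-0.002,"y":0,"z":0,"yaw":0,"jaw":-1},{"x":-0.002,"y":0,"z":0,"yaw":0,"jaw":-1},{"x":-0.002,"y":0,"z":0,"yaw":0,"jaw":-1}]'; python3 go.py .5425 -.1188 .123 172.4
```

```text
t: 32.17
tcp_pos: [0.5555, -0.1755, 0.1323]
tcp_rot: [0.066, 0.997, -0.007, 0.028]
contact_force: [-8.3, -1.1, 6.1]
opening: 0.0004
t 32.1667 tcp [ 0.5555 -0.1755  0.1323] rot [ 0.0661  0.9974 -0.0072  0.0275] F [-8.31 -1.08  6.11] M [-0.23  1.31 -0.09] op 0.0004 q [-0.35   0.159  1.961  0.002  0.966 -1.789]
tool delta [0.0208 0.0546 0.0076] angle x 172.43 yaw 0.0005 tool z [ 0.054  -0.0179 -0.9984]
```

```bash
python3 -m crank '[{"x":-0.002,"y":0,"z":0,"yaw":0,"jaw":-1},{"x":-0.002,"y":0,"z":0,"yaw":0,"jaw":-1},{"x":-0.002,"y":0,"z":0,"yaw":0,"jaw":-1},{"x":-0.002,"y":0,"z":0,"yaw":0,"jaw":-1},{"x":-0.002,"y":0,"z":0,"yaw":0,"jaw":-1},{"x":-0.002,"y":0,"z":0,"yaw":0,"jaw":-1},{"x":-0.002,"y":0,"z":0,"yaw":0,"jaw":-1},{"x":-0.002,"y":0,"z":0,"yaw":0,"jaw":-1},{"x":0,"y":0,"z":0,"yaw":0,"jaw":-1},{"x":0.003,"y":0,"z":0,"yaw":0,"jaw":-1}]'; python3 go.py .5425 -.1188 .123 172.4
```

```text
t: 33.0
tcp_pos: [0.5532, -0.1747, 0.1332]
tcp_rot: [0.062, 0.998, -0.009, 0.005]
contact_force: [0.2, -0.1, -0.4]
opening: 0.0005
t 33.0 tcp [ 0.5532 -0.1747  0.1332] rot [ 0.0617  0.998  -0.0087  0.0053] F [ 0.2  -0.12 -0.39] M [ 0.02 -0.08  0.01] op 0.0005 q [-0.341  0.178  1.935 -0.016  1.014 -1.78 ]
tool delta [0.0176 0.0544 0.0091] angle x 172.93 yaw 0.0092 tool z [ 0.0095 -0.018  -0.9998]
```

```bash
python3 -m crank '[{"x":0.004,"y":0.008,"z":0,"yaw":0.003,"jaw":-1},{"x":0.004,"y":0.012,"z":0,"yaw":0.003,"jaw":-1},{"x":0.004,"y":0.014,"z":0,"yaw":0.003,"jaw":-1},{"x":0.003,"y":0.011,"z":0,"yaw":0,"jaw":-1},{"x":0.002,"y":0.006,"z":0,"yaw":0,"jaw":-1},{"x":0,"y":0,"z":0.003,"yaw":0,"jaw":-1},{"x":0,"y":0,"z":0.004,"yaw":0,"jaw":-1},{"x":0,"y":0,"z":0.002,"yaw":0,"jaw":-1},{"x":0,"y":0,"z":0,"yaw":0,"jaw":-1},{"x":0,"y":0,"z":0,"yaw":0,"jaw":-1}]'; python3 go.py .543 -.1188 .12 172.4
```

```text
t: 33.83
tcp_pos: [0.5434, -0.1144, 0.1223]
tcp_rot: [0.065, 0.998, -0.008, 0.007]
contact_force: [0.1, 0.1, 0.0]
opening: 0.0004
t 33.8333 tcp [ 0.5434 -0.1144  0.1223] rot [ 0.0653  0.9978 -0.0082  0.0073] F [0.12 0.08 0.01] M [-0.02 -0.02 -0.01] op 0.0004 q [-0.244  0.144  1.997 -0.016  0.983 -1.676]
tool delta [-0.0001 -0.0044  0.0024] angle x 172.52 yaw 0.0021 tool z [ 0.0135 -0.0173 -0.9998]
```

```bash
python3 -m crank '[{"x":0,"y":-0.004,"z":0.001,"yaw":0,"jaw":-1},{"x":0.0005,"y":0,"z":0.0025,"yaw":0,"jaw":-1},{"x":0.001,"y":0,"z":0.0025,"yaw":0,"jaw":-1},{"x":0.001,"y":0,"z":0.0028,"yaw":0,"jaw":-1},{"x":0.001,"y":0,"z":0.0028,"yaw":0,"jaw":-1},{"x":0.001,"y":0,"z":0.003,"yaw":0,"jaw":-1},{"x":0.001,"y":0,"z":0.003,"yaw":0,"jaw":-1},{"x":0.001,"y":0,"z":0.0032,"yaw":0,"jaw":-1},{"x":0.001,"y":0,"z":0.0032,"yaw":0,"jaw":-1},{"x":0.001,"y":0,"z":0.0032,"yaw":0,"jaw":-1}]'; python3 go.py .543 -.1188 .12 172.4
```

```text
t: 34.67
tcp_pos: [0.5429, -0.1196, 0.1163]
tcp_rot: [0.07, 0.997, -0.005, 0.014]
contact_force: [-6.6, 4.4, 18.7]
opening: 0.0004
t 34.6667 tcp [ 0.5429 -0.1196  0.1163] rot [ 0.0698  0.9974 -0.0054  0.0144] F [-6.58  4.39 18.68] M [0.64 1.18 0.02] op 0.0004 q [-0.259  0.144  2.01  -0.006  0.957 -1.686]
tool delta [-0.0001  0.0008 -0.0037] angle x 172.0 yaw -0.0069 tool z [ 0.0279 -0.0128 -0.9995]
```

The corner held at 18.7 N, and I won't press harder. The +x clips are half in and push the deck towards +x, which blocks the -x noses. So I'll take the +x pair through first, since they are already past their peak, and then do the -x corners.

```bash
python3 -m crank '[{"x":0,"y":0,"z":-0.015,"yaw":0,"jaw":-1},{"x":-0.002,"y":-0.002,"z":-0.02,"yaw":0,"jaw":-1},{"x":-0.012,"y":-0.008,"z":-0.006,"yaw":0,"jaw":-1},{"x":-0.014,"y":-0.01,"z":0,"yaw":0,"jaw":-1},{"x":-0.014,"y":-0.01,"z":0,"yaw":0,"jaw":-1},{"x":-0.014,"y":-0.01,"z":0,"yaw":0,"jaw":-1},{"x":-0.014,"y":-0.008,"z":0,"yaw":0,"jaw":-1},{"x":-0.012,"y":-0.004,"z":0,"yaw":0,"jaw":-1},{"x":-0.006,"y":0,"z":0,"yaw":0,"jaw":-1},{"x":0,"y":0,"z":0,"yaw":0,"jaw":-1}]'; python3 go.py .640 -.184 .12 172.4
```

```text
t: 35.5
tcp_pos: [0.6247, -0.1904, 0.1645]
tcp_rot: [0.073, 0.997, -0.006, 0.017]
contact_force: [0.1, 0.4, 0.1]
opening: 0.0004
t 35.5 tcp [ 0.6247 -0.1904  0.1645] rot [ 0.0726  0.9972 -0.006   0.0166] F [0.07 0.37 0.14] M [0.02 0.02 0.01] op 0.0004 q [-0.332  0.265  1.765 -0.004  1.076 -1.756]
tool delta [-0.0127  0.0089  0.0448] angle x 171.68 yaw -0.0126 tool z [ 0.0322 -0.0144 -0.9994]
```

```bash
python3 -m crank '[{"x":-0.005,"y":0.003,"z":0,"yaw":-0.006,"jaw":-1},{"x":-0.005,"y":0.003,"z":0.002,"yaw":-0.006,"jaw":-1},{"x":-0.003,"y":0.003,"z":0.008,"yaw":0,"jaw":-1},{"x":0,"y":0,"z":0.012,"yaw":0,"jaw":-1},{"x":0,"y":0,"z":0.012,"yaw":0,"jaw":-1},{"x":0,"y":0,"z":0.006,"yaw":0,"jaw":-1},{"x":0,"y":0,"z":0.002,"yaw":0,"jaw":-1},{"x":0,"y":0,"z":0,"yaw":0,"jaw":-1},{"x":0,"y":0,"z":0,"yaw":0,"jaw":-1},{"x":0,"y":0,"z":0,"yaw":0,"jaw":-1}]'; python3 go.py .640 -.184 .12 172.4
```

```text
t: 36.33
tcp_pos: [0.6388, -0.1808, 0.1164]
tcp_rot: [0.065, 0.998, -0.006, 0.015]
contact_force: [-0.4, -0.0, 0.5]
opening: 0.0003
t 36.3333 tcp [ 0.6388 -0.1808  0.1164] rot [ 0.0653  0.9977 -0.0055  0.0146] F [-0.35 -0.02  0.52] M [ 0.07  0.1  -0.06] op 0.0003 q [-0.312  0.332  1.774 -0.004  1.004 -1.749]
tool delta [-0.0017 -0.003  -0.0035] angle x 172.52 yaw 0.0021 tool z [ 0.0284 -0.0129 -0.9995]
```

```bash
python3 -m crank '[{"x":-0.001,"y":-0.002,"z":0.0005,"yaw":0,"jaw":-1},{"x":0,"y":0,"z":0.001,"yaw":0,"jaw":-1},{"x":0,"y":0,"z":0.0015,"yaw":0,"jaw":-1},{"x":0,"y":0,"z":0.0015,"yaw":0,"jaw":-1},{"x":0,"y":0,"z":0.0015,"yaw":0,"jaw":-1},{"x":0,"y":0,"z":0.0018,"yaw":0,"jaw":-1},{"x":0,"y":0,"z":0.0018,"yaw":0,"jaw":-1},{"x":0,"y":0,"z":0.002,"yaw":0,"jaw":-1},{"x":0,"y":0,"z":0.002,"yaw":0,"jaw":-1},{"x":0,"y":0,"z":0.002,"yaw":0,"jaw":-1}]'; python3 go.py .640 -.184 .12 172.4
```

```text
t: 37.17
tcp_pos: [0.6398, -0.1832, 0.1137]
tcp_rot: [0.066, 0.998, -0.005, 0.015]
contact_force: [-4.5, 1.8, 10.5]
opening: 0.0006
t 37.1667 tcp [ 0.6398 -0.1832  0.1137] rot [ 0.066   0.9977 -0.005   0.0151] F [-4.47  1.76 10.53] M [ 0.29  0.81 -0.03] op 0.0006 q [-0.315  0.338  1.773 -0.003  1.    -1.752]
tool delta [-0.0005 -0.0008 -0.0063] angle x 172.44 yaw 0.0006 tool z [ 0.0294 -0.012  -0.9995]
```

```bash
python3 -m crank '[{"x":0,"y":0,"z":0.002,"yaw":0,"jaw":-1},{"x":0,"y":0,"z":0.0023,"yaw":0,"jaw":-1},{"x":0,"y":0,"z":0.0023,"yaw":0,"jaw":-1},{"x":0,"y":0,"z":0.0026,"yaw":0,"jaw":-1},{"x":0,"y":0,"z":0.0026,"yaw":0,"jaw":-1},{"x":0,"y":0,"z":0.0026,"yaw":0,"jaw":-1},{"x":0,"y":0,"z":0.0028,"yaw":0,"jaw":-1},{"x":0,"y":0,"z":0.0028,"yaw":0,"jaw":-1},{"x":0,"y":0,"z":0.0028,"yaw":0,"jaw":-1},{"x":0,"y":0,"z":0.0028,"yaw":0,"jaw":-1}]'; python3 go.py .640 -.184 .12 172.4
```

```text
t: 38.0
tcp_pos: [0.6406, -0.1838, 0.1055]
tcp_rot: [0.066, 0.998, -0.005, 0.016]
contact_force: [-8.7, 2.8, 18.9]
opening: 0.0003
t 38.0 tcp [ 0.6406 -0.1838  0.1055] rot [ 0.0664  0.9977 -0.005   0.0157] F [-8.74  2.81 18.93] M [ 0.51  1.52 -0.05] op 0.0003 q [-0.316  0.347  1.777 -0.002  0.985 -1.752]
tool delta [ 0.0001 -0.0004 -0.0145] angle x 172.39 yaw -0.0002 tool z [ 0.0306 -0.0121 -0.9995]
```

The +x end went down about 8 mm. I'll lift and measure.

```bash
python3 -m crank '[{"x":0,"y":0,"z":-0.015,"yaw":0,"jaw":-1},{"x":0,"y":0,"z":-0.025,"yaw":0,"jaw":-1},{"x":0.004,"y":0.004,"z":-0.025,"yaw":0,"jaw":-1},{"x":0.012,"y":0.006,"z":-0.01,"yaw":0,"jaw":-1},{"x":0.014,"y":0.008,"z":-0.002,"yaw":0,"jaw":-1},{"x":0.014,"y":0.008,"z":0,"yaw":0,"jaw":-1},{"x":0.014,"y":0.008,"z":0,"yaw":0,"jaw":-1},{"x":0.014,"y":0.008,"z":0,"yaw":0,"jaw":-1},{"x":0.012,"y":0.006,"z":0,"yaw":0,"jaw":-1},{"x":0.004,"y":0.002,"z":0,"yaw":0,"jaw":-1}]'; python3 go.py .543 -.1188 .12 172.4; python3 chk.py e4.png r
```

```text
t: 38.83
tcp_pos: [0.5553, -0.1211, 0.1785]
tcp_rot: [0.068, 0.998, -0.005, 0.016]
contact_force: [-0.3, -0.2, -0.1]
opening: 0.0001
t 38.8333 tcp [ 0.5553 -0.1211  0.1785] rot [ 0.0675  0.9976 -0.0053  0.0157] F [-0.33 -0.18 -0.11] M [ 0.03  0.03 -0.  ] op 0.0001 q [-0.256  0.1    1.933 -0.005  1.076 -1.689]
tool delta [0.0144 0.0011 0.0581] angle x 172.26 yaw -0.0024 tool z [ 0.0306 -0.0126 -0.9995]
t 38.8333 tcp [ 0.5553 -0.1211  0.1785] rot [ 0.0675  0.9976 -0.0053  0.0157] F [-0.33 -0.18 -0.11] M [ 0.03  0.03 -0.  ] op 0.0001 q [-0.256  0.1    1.933 -0.005  1.076 -1.689]
n 18933 of 18947 plate top at 0..3 (mm) [np.float64(94.06), np.float64(103.85), np.float64(103.89), np.float64(94.1)] ctr 98.98
rect ((586.1060180664062, -177.51246643066406), (140.80706787109375, 181.199951171875), 82.29830932617188)
(0.07, 0.05) stud px 0 top None
(-0.07, 0.05) stud px 7424 top 258.2
(-0.07, -0.05) stud px 0 top None
(0.07, -0.05) stud px 0 top None
```

The +x pair is home (plate top 94.1 mm). The deck has recentred, and the -x end is already past the hard part, about 10 mm up. Next I'll press in the middle of the -x end.

```bash
python3 -m crank '[{"x":0.004,"y":-0.008,"z":0.004,"yaw":0,"jaw":-1},{"x":0.005,"y":-0.012,"z":0.008,"yaw":0,"jaw":-1},{"x":0.004,"y":-0.012,"z":0.01,"yaw":0,"jaw":-1},{"x":0.002,"y":-0.01,"z":0.01,"yaw":0,"jaw":-1},{"x":0,"y":-0.006,"z":0.01,"yaw":0,"jaw":-1},{"x":0,"y":0,"z":0.006,"yaw":0,"jaw":-1},{"x":0,"y":0,"z":0.004,"yaw":0,"jaw":-1},{"x":0,"y":0,"z":0,"yaw":0,"jaw":-1},{"x":0,"y":0,"z":0,"yaw":0,"jaw":-1},{"x":0,"y":0,"z":0,"yaw":0,"jaw":-1}]'; python3 go.py .5346 -.1706 .1145 172.4
```

```text
t: 39.72
tcp_pos: [0.535, -0.1753, 0.1185]
tcp_rot: [0.069, 0.998, -0.005, 0.015]
contact_force: [-1.0, -0.1, 0.3]
opening: 0.0006
t 39.7167 tcp [ 0.535  -0.1753  0.1185] rot [ 0.0686  0.9975 -0.0054  0.0149] F [-1.03 -0.11  0.35] M [ 0.01  0.01 -0.01] op 0.0006 q [-0.36   0.154  1.994 -0.002  0.962 -1.792]
tool delta [0.0012 0.0046 0.0039] angle x 172.14 yaw -0.0046 tool z [ 0.029  -0.0129 -0.9995]
```

```bash
python3 -m crank '[{"x":0,"y":0.003,"z":0.002,"yaw":0,"jaw":-1},{"x":0,"y":0.002,"z":0.002,"yaw":0,"jaw":-1},{"x":0,"y":0,"z":0.0015,"yaw":0,"jaw":-1},{"x":0,"y":0,"z":0.0018,"yaw":0,"jaw":-1},{"x":0,"y":0,"z":0.0018,"yaw":0,"jaw":-1},{"x":0,"y":0,"z":0.002,"yaw":0,"jaw":-1},{"x":0,"y":0,"z":0.002,"yaw":0,"jaw":-1},{"x":0,"y":0,"z":0.0022,"yaw":0,"jaw":-1},{"x":0,"y":0,"z":0.0022,"yaw":0,"jaw":-1},{"x":0,"y":0,"z":0.0022,"yaw":0,"jaw":-1}]'; python3 go.py .5346 -.1706 .1145 172.4
```

```text
t: 40.55
tcp_pos: [0.5381, -0.1696, 0.107]
tcp_rot: [0.065, 0.998, -0.008, 0.016]
contact_force: [-0.3, -0.2, 0.1]
opening: 0.0003
t 40.55 tcp [ 0.5381 -0.1696  0.107 ] rot [ 0.0653  0.9977 -0.008   0.0165] F [-0.3  -0.21  0.06] M [0.01 0.01 0.03] op 0.0003 q [-0.346  0.167  2.003 -0.008  0.935 -1.781]
tool delta [ 0.003  -0.0016 -0.0076] angle x 172.53 yaw 0.0022 tool z [ 0.0318 -0.0181 -0.9993]
```

```bash
python3 -m crank '[{"x":0.001,"y":0,"z":0.001,"yaw":0,"jaw":-1},{"x":0,"y":0,"z":0.001,"yaw":0,"jaw":-1},{"x":0,"y":0,"z":0.001,"yaw":0,"jaw":-1},{"x":0,"y":0,"z":0.001,"yaw":0,"jaw":-1},{"x":0,"y":0,"z":0.0015,"yaw":0,"jaw":-1},{"x":0,"y":0,"z":0.0015,"yaw":0,"jaw":-1},{"x":0,"y":0,"z":0.0015,"yaw":0,"jaw":-1},{"x":0,"y":0,"z":0.0018,"yaw":0,"jaw":-1},{"x":0,"y":0,"z":0.0018,"yaw":0,"jaw":-1},{"x":0,"y":0,"z":0.0018,"yaw":0,"jaw":-1}]'; python3 go.py .5346 -.1706 .1145 172.4
```

```text
t: 41.38
tcp_pos: [0.5376, -0.1693, 0.1039]
tcp_rot: [0.064, 0.998, -0.008, 0.015]
contact_force: [-5.0, 1.8, 13.0]
opening: 0.0005
t 41.3833 tcp [ 0.5376 -0.1693  0.1039] rot [ 0.0643  0.9978 -0.0082  0.0152] F [-5.    1.76 12.98] M [0.32 1.   0.03] op 0.0005 q [-0.345  0.171  2.005 -0.009  0.932 -1.782]
tool delta [ 0.0025 -0.0018 -0.0106] angle x 172.64 yaw 0.0042 tool z [ 0.0293 -0.0183 -0.9994]
```

```bash
python3 -m crank '[{"x":0,"y":0,"z":-0.01,"yaw":0,"jaw":-1},{"x":0,"y":0,"z":-0.025,"yaw":0,"jaw":-1},{"x":0,"y":0,"z":-0.03,"yaw":0,"jaw":-1},{"x":-0.004,"y":0,"z":-0.03,"yaw":0,"jaw":-1},{"x":-0.01,"y":0,"z":-0.025,"yaw":0,"jaw":-1},{"x":-0.01,"y":0,"z":-0.01,"yaw":0,"jaw":-1},{"x":-0.01,"y":0,"z":0,"yaw":0,"jaw":-1},{"x":-0.008,"y":0,"z":0,"yaw":0,"jaw":-1},{"x":-0.004,"y":0,"z":0,"yaw":0,"jaw":-1},{"x":0,"y":0,"z":0,"yaw":0,"jaw":-1}]'; python3 chk.py f.png r
python3 - <<'E'
from h import *
w=cv2.imread("pics/f.png")[...,::-1]; a=cam("scene");b=cam("side")
save("g.png",np.vstack([cv2.resize(w[:330,150:500],(560,528-180)),np.hstack([cv2.resize(a["im"][185:310,215:335],(280,250)),cv2.resize(b["im"][165:265,325:445],(280,250))])]))
E
```

```text
t: 42.22
tcp_pos: [0.5804, -0.1716, 0.2425]
tcp_rot: [0.064, 0.998, -0.007, 0.015]
contact_force: [0.2, 0.2, 0.3]
opening: 0.0007
t 42.2167 tcp [ 0.5804 -0.1716  0.2425] rot [ 0.0642  0.9978 -0.0074  0.0152] F [0.17 0.17 0.3 ] M [ 0.05  0.02 -0.  ] op 0.0007 q [-0.325  0.118  1.791 -0.007  1.2   -1.765]
n 19377 of 19441 plate top at 0..3 (mm) [np.float64(93.53), np.float64(93.41), np.float64(93.43), np.float64(93.54)] ctr 93.48
rect ((580.0404663085938, -176.30642700195312), (140.78048706054688, 167.96217346191406), 82.65945434570312)
(0.07, 0.05) stud px 0 top None
(-0.07, 0.05) stud px 0 top None
(-0.07, -0.05) stud px 0 top None
(0.07, -0.05) stud px 0 top None
```

View pics/g.png

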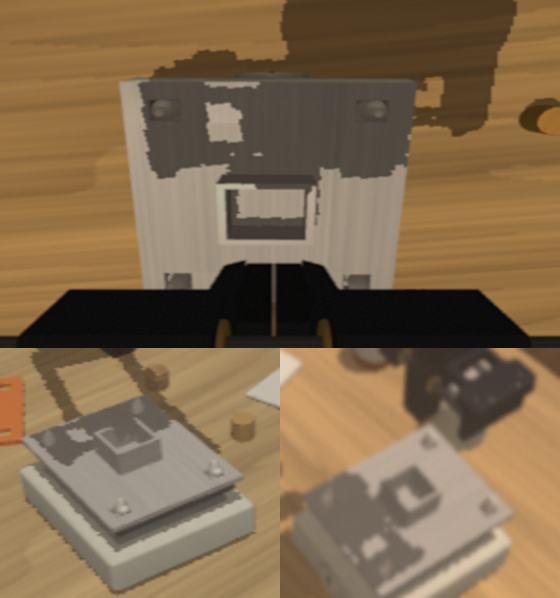

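The deck is level within 0.13 mm. Its underside, from the plate top of 93.5 mm less 6.5, matches the shoulders at about 87.0 mm in the same camera. All four stud heads stand above the plate, and the arm is clear. Handing in.

```bash
python3 - <<'E'
from h import *
import pickle
c0=pickle.load(open("c0.pkl","rb"));a=cam("scene")
for nm,u,v in [("weight",399,276),("stopper",352,245),("amber",508,300),("jar",444,335),("tin",578,235),("cup",183,325),("spoon",480,185)]:
    print(nm,np.round((dpt(a,u*.8,v*.8)-dpt(c0[0],u*.8,v*.8))*1000,1))
st();env.close_job()
E
```

```text
weight [ 4.7 -4.1  5. ]
stopper [-4.3  3.2 -3.8]
amber [ 0.6 -0.8  0.9]
jar [ 0.5 -0.5  0.7]
tin [-0.3  0.6 -0.4]
cup [-4.2  1.2 -3.6]
spoon [ 4.9 -5.9  4.5]
t 42.4167 tcp [ 0.5789 -0.1714  0.2416] rot [ 0.0643  0.9978 -0.0072  0.0141] F [-0.69 -0.88 -0.17] M [ 0.05 -0.01  0.  ] op 0.0004 q [-0.325  0.117  1.793 -0.007  1.201 -1.765]
the job is handed in; nothing more can be done
```

The deck is back on the scale with all four studs through, and I handed the job in at about 42 s of the 72 s allowed. I gripped it by the bottle holder, lowered it onto the studs, then pressed the +x end home and after it the -x end.

**Fit:** the last wrist-camera check puts the plate top at 93.4 to 93.5 mm at all four corners, so it is level within 0.13 mm. Its underside matches the shoulders at about 87.0 mm in the same camera. The stud heads show in their holes, and the arm is clear with the jaws empty. I could not see each spring clip closely, so "clicked" is judged from the height.

**Problems along the way:**
- **Off-centre start:** the deck first came to rest about 2 mm too far towards +x, and the first corner would not give at 18.7 N. A sideways nudge did not move it either.
- **Tilt:** I then pressed the +x pair together, so the deck was tilted about 4° when I measured it, with the +x end home; it may have been more in between.
- **Force:** the highest push I read was 18.9 N, just under the 20 N limit. I only read force at the end of each move, so a brief peak in between could have been higher.

**Other things on the bench:** a before-and-after depth check at one pixel per item showed up to about 1 mm for the amber bottle, jar and tin. The weight, stopper, cup and spoon differed by about 6 to 9 mm along the view ray. I put that down to depth noise at object edges, because the arm never went near them, but I did not re-measure them.

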